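Strip the transit clamp and load the scraper rack

TASK

The blue scraper-blade rack has come back from the field with its transit clamp still on: take off the orange wing nut (already unscrewed) and put it in the red tray, then put the white spacer in the tray too, then lay the metal clamp bracket flat in the middle of the black rubber mat, one piece at a time. After that, lay every scraper blade flat in a bay of its own, squarely over the white field with its notch over that bay's pin, and let everything go. Leave the other things on the bench where they are.

Things in the scene. Friction and masses are not known exactly. Their poses are not given: they have to be found in the camera images.
- rack: fixed blue blade rack, origin centre of underside. Base plate 190 (x) by 270 (y) by 12 mm; in its middle a grey boss 34 mm square, 12 mm high, and a steel stud 14 mm thick whose top is 88 mm above the underside. On the stud at the start: bracket (its underside 24 mm above the rack's), on it the spacer (40 mm), on that the nut (60 mm). Four white bays, each with one brass pin.
- nut: orange plastic wing nut, already unscrewed: it just lifts off. Hub 34 x 34 mm square, 22 mm high, 19 mm hole; two wings 10 mm thick along its x, 80 mm over both, from 6 to 36 mm height. 60 g. Origin: centre of the hub's underside, z its axis. Grip the hub's flat faces across its y (34 mm).
- spacer: white plastic ring, 36 mm outside, 20 mm hole, 20 mm high (50 g). Origin: centre of its underside, z its axis.
- bracket: aluminium H-shaped clamp bracket, 16 mm thick, 250 g. Centre bar along its y, 36 mm wide (x), with a 20 mm hole for the stud; crosspieces 130 mm long (x), 24 mm wide, at y = +75 and -75 mm. Origin: centre of the underside, on the hole's axis. Grip across the centre bar (36 mm), the stud standing between the fingers. At the start its y is roughly along the rack's y.
- tray: fixed red open hardware tray, outside 140 mm (its x) by 210 mm (its y), 24 mm high, walls 4 mm, floor 4 mm. Origin: centre of the underside.
- mat: fixed black rubber mat, 150 mm (its x) by 200 mm (its y), 3 mm thick. Origin: centre of the underside.
- blade_1: steel scraper blade 90 (x) by 50 (y) by 4 mm, 90 g; green grip rib on top, 14 mm wide (y), x from -38 to +18 mm, its top 28 mm above the underside. In the +x end an open notch 12 mm wide, 20 mm deep (x 25 to 45 mm); seated, the pin's axis is at x = 31 mm. Origin: centre of the underside. Three or four blades are present (None: absent).
- blade_2: steel scraper blade 90 (x) by 50 (y) by 4 mm, 90 g; green grip rib on top, 14 mm wide (y), x from -38 to +18 mm, its top 28 mm above the underside. In the +x end an open notch 12 mm wide, 20 mm deep (x 25 to 45 mm); seated, the pin's axis is at x = 31 mm. Origin: centre of the underside. Three or four blades are present (None: absent).
- blade_3: steel scraper blade 90 (x) by 50 (y) by 4 mm, 90 g; green grip rib on top, 14 mm wide (y), x from -38 to +18 mm, its top 28 mm above the underside. In the +x end an open notch 12 mm wide, 20 mm deep (x 25 to 45 mm); seated, the pin's axis is at x = 31 mm. Origin: centre of the underside. Three or four blades are present (None: absent).
- blade_4: steel scraper blade 90 (x) by 50 (y) by 4 mm, 90 g; green grip rib on top, 14 mm wide (y), x from -38 to +18 mm, its top 28 mm above the underside. In the +x end an open notch 12 mm wide, 20 mm deep (x 25 to 45 mm); seated, the pin's axis is at x = 31 mm. Origin: centre of the underside. Three or four blades are present (None: absent).
- bay_1 (a point): centre of a rack bay (white field 56 mm along the rack's x, 96 mm along its y) on the top of the base plate: where the origin of a seated blade should be, the blade's x axis pointing along the rack's +y.
- pin_1 (a point): foot of the brass pin of bay_1, 31 mm from the bay's centre towards the rack's +y. Pin 8 mm in diameter, 11 mm high with a round top.
- bay_2 (a point): centre of a rack bay (white field 56 mm along the rack's x, 96 mm along its y) on the top of the base plate: where the origin of a seated blade should be, the blade's x axis pointing along the rack's +y.
- pin_2 (a point): foot of the brass pin of bay_2, 31 mm from the bay's centre towards the rack's +y. Pin 8 mm in diameter, 11 mm high with a round top.
- bay_3 (a point): centre of a rack bay (white field 56 mm along the rack's x, 96 mm along its y) on the top of the base plate: where the origin of a seated blade should be, the blade's x axis pointing along the rack's +y.
- pin_3 (a point): foot of the brass pin of bay_3, 31 mm from the bay's centre towards the rack's +y. Pin 8 mm in diameter, 11 mm high with a round top.
- bay_4 (a point): centre of a rack bay (white field 56 mm along the rack's x, 96 mm along its y) on the top of the base plate: where the origin of a seated blade should be, the blade's x axis pointing along the rack's +y.
- pin_4 (a point): foot of the brass pin of bay_4, 31 mm from the bay's centre towards the rack's +y. Pin 8 mm in diameter, 11 mm high with a round top.
- dish: bystander, leave it where it is: clear round covered culture dish, 90 mm across, 15 mm high. Origin: centre of the underside.
- jar: bystander, leave it where it is: small closed jar with a black cap, 48 mm across, 70 mm high. Origin: centre of the underside.
- slide_box: bystander, leave it where it is: white box of slides, 80 x 100 x 30 mm. Origin: centre of the underside.
- marker: bystander, leave it where it is: blue marker pen, 130 mm long, 14 mm thick. Origin: centre of the underside.
- forceps: bystander, leave it where it is: steel forceps with a green end, 120 mm long, 6 mm thick. Origin: centre of the underside.
- specimen_jar: bystander, leave it where it is: specimen jar with a white cap, 60 mm across, 80 mm high. Origin: centre of the underside.
There are look-alikes about, which are no part of the job. There is more than one size of the nut; the one meant has the size given above.

How it is judged (in metres and radians):
On the way, in this order (a step that is already met when the one before it is completed fails the run):
1. the wing nut lies released in the tray, spacer and bracket still on the stud (x of nut in the frame of tray between -0.066 and 0.066 m and y of nut in the frame of tray between -0.101 and 0.101 m and z of nut in the frame of tray below 0.035 m and contact force between nut and the fingers below 0.2 N and linear speed of nut below 0.03 m/s and horizontal distance between each of spacer, bracket and rack below 0.012 m and z of spacer in the frame of rack below 0.059 m and z of bracket in the frame of rack below 0.039 m), for 0.2 s.
2. the spacer lies released in the tray with the nut, bracket still on the stud (x of nut in the frame of tray between -0.066 and 0.066 m and y of nut in the frame of tray between -0.101 and 0.101 m and z of each of nut, spacer in the frame of tray below 0.035 m and contact force between each of nut, spacer and the fingers below 0.2 N and linear speed of each of nut, spacer below 0.03 m/s and x of spacer in the frame of tray between -0.066 and 0.066 m and y of spacer in the frame of tray between -0.101 and 0.101 m and horizontal distance between bracket and rack below 0.012 m and z of bracket in the frame of rack below 0.039 m), for 0.2 s.
3. the bracket lies flat and released on the black rubber mat (horizontal distance between bracket and mat below 0.05 m and z of bracket in the frame of mat below 0.01 m and angle between bracket's own z axis and vertical below 0.08 rad and contact force between bracket and the fingers below 0.2 N and linear speed of bracket below 0.03 m/s), for 0.2 s.
At the end, for the whole second after the job is handed in: Nut and spacer in the tray; bracket flat on the mat, centres within 50 mm; every blade flat in its own bay with the pin in its notch (under 4 mm off the floor), its centre within 10 mm of the bay's, square within 0.15 rad; all released, at rest; bystanders moved under 40 mm (all of step 3 and x of nut in the frame of tray between -0.066 and 0.066 m and y of nut in the frame of tray between -0.101 and 0.101 m and z of each of nut, spacer in the frame of tray below 0.035 m and contact force between each of nut, spacer, blade_1, blade_2, blade_3, blade_4 and the fingers below 0.2 N and linear speed of each of nut, spacer, blade_1, blade_2, blade_3, blade_4 below 0.03 m/s and x of spacer in the frame of tray between -0.066 and 0.066 m and y of spacer in the frame of tray between -0.101 and 0.101 m and ((horizontal distance between blade_1 and bay_1 below 0.01 m and z of blade_1 in the frame of bay_1 below 0.004 m and angle between the x axis of blade_1 and the y axis of rack, either way round below 0.15 rad) or (horizontal distance between blade_1 and bay_2 below 0.01 m and z of blade_1 in the frame of bay_2 below 0.004 m and angle between the x axis of blade_1 and the y axis of rack, either way round below 0.15 rad) or (horizontal distance between blade_1 and bay_3 below 0.01 m and z of blade_1 in the frame of bay_3 below 0.004 m and angle between the x axis of blade_1 and the y axis of rack, either way round below 0.15 rad) or (horizontal distance between blade_1 and bay_4 below 0.01 m and z of blade_1 in the frame of bay_4 below 0.004 m and angle between the x axis of blade_1 and the y axis of rack, either way round below 0.15 rad)) and angle between each of blade_1, blade_2, blade_3, blade_4's own z axis and vertical below 0.06 rad and ((horizontal distance between blade_2 and bay_1 below 0.01 m and z of blade_2 in the frame of bay_1 below 0.004 m and angle between the x axis of blade_2 and the y axis of rack, either way round below 0.15 rad) or (horizontal distance between blade_2 and bay_2 below 0.01 m and z of blade_2 in the frame of bay_2 below 0.004 m and angle between the x axis of blade_2 and the y axis of rack, either way round below 0.15 rad) or (horizontal distance between blade_2 and bay_3 below 0.01 m and z of blade_2 in the frame of bay_3 below 0.004 m and angle between the x axis of blade_2 and the y axis of rack, either way round below 0.15 rad) or (horizontal distance between blade_2 and bay_4 below 0.01 m and z of blade_2 in the frame of bay_4 below 0.004 m and angle between the x axis of blade_2 and the y axis of rack, either way round below 0.15 rad)) and ((horizontal distance between blade_3 and bay_1 below 0.01 m and z of blade_3 in the frame of bay_1 below 0.004 m and angle between the x axis of blade_3 and the y axis of rack, either way round below 0.15 rad) or (horizontal distance between blade_3 and bay_2 below 0.01 m and z of blade_3 in the frame of bay_2 below 0.004 m and angle between the x axis of blade_3 and the y axis of rack, either way round below 0.15 rad) or (horizontal distance between blade_3 and bay_3 below 0.01 m and z of blade_3 in the frame of bay_3 below 0.004 m and angle between the x axis of blade_3 and the y axis of rack, either way round below 0.15 rad) or (horizontal distance between blade_3 and bay_4 below 0.01 m and z of blade_3 in the frame of bay_4 below 0.004 m and angle between the x axis of blade_3 and the y axis of rack, either way round below 0.15 rad)) and ((horizontal distance between blade_4 and bay_1 below 0.01 m and z of blade_4 in the frame of bay_1 below 0.004 m and angle between the x axis of blade_4 and the y axis of rack, either way round below 0.15 rad) or (horizontal distance between blade_4 and bay_2 below 0.01 m and z of blade_4 in the frame of bay_2 below 0.004 m and angle between the x axis of blade_4 and the y axis of rack, either way round below 0.15 rad) or (horizontal distance between blade_4 and bay_3 below 0.01 m and z of blade_4 in the frame of bay_3 below 0.004 m and angle between the x axis of blade_4 and the y axis of rack, either way round below 0.15 rad) or (horizontal distance between blade_4 and bay_4 below 0.01 m and z of blade_4 in the frame of bay_4 below 0.004 m and angle between the x axis of blade_4 and the y axis of rack, either way round below 0.15 rad))); the robot touches nothing.
It fails at once if a bystander is moved more than 40 mm (distance of any of dish, jar, slide_box, marker, forceps, specimen_jar from where it was at the start of the episode above 0.04 m).
It fails at once if a blade is put in a bay while the bracket is still on the stud ((horizontal distance between bracket and rack below 0.012 m and z of bracket in the frame of rack below 0.084 m) and (horizontal distance between any of blade_1, blade_2, blade_3, blade_4 and bay_1 below 0.03 m or horizontal distance between any of blade_1, blade_2, blade_3, blade_4 and bay_2 below 0.03 m or horizontal distance between any of blade_1, blade_2, blade_3, blade_4 and bay_3 below 0.03 m or horizontal distance between any of blade_1, blade_2, blade_3, blade_4 and bay_4 below 0.03 m)).
Of blade_1, blade_2, blade_3, blade_4 only 3 to 4 are there at a start; the rules pass over those that are not, and their reading is None.
At some moment in a run one of blade_1, blade_2, blade_3, blade_4 may be knocked a few centimetres aside while the robot is not near it.
Once in a run the grip may slacken for a moment while it holds something.
It also fails if it takes over 210 s, if anything falls off the work surface, if the arm or the gripper's body presses on something with over 40 N, if the wrist force passes 120 N, or if a joint passes its speed limit or range.

ROBOT

A 6-joint arm with a two-finger parallel gripper is mounted at the origin on the work surface. World frame = base frame: x ahead of the robot, y to its left, z up, the work surface at z = 0. Lengths are in m, angles in degrees, forces in N, time in s.
With the tool pointing down it reaches from about 0.35 to 0.85 m from the base axis. Payload 8.1 kg.
Tool frame: the origin (TCP) lies midway between the tips of the shut fingers; the grasp point (between the pads) lies 19 mm behind it (manip.hold_point_z is the distance from the TCP to the grasp point, in m); z points along the fingers, x is the direction in which the jaws open and shut, and the axes are right-handed (so a half turn about z gives the same grasp; the last joint's range is limited). The gripper opens to 93 mm and grips with 3 to 60 N. Pads are 15 mm wide; open, the fingers measure 128 mm over their backs; the gripper's body (75 mm by 188 mm) begins 65 mm behind the grasp point.
Start: joints at [-75.768, 7.471, 85.268, -0, 87.261, -4.893], TCP at [0.197, -0.567, 0.219] pointing down, gripper open.
Joint ranges: [-169.43, 169.43], [-51.17, 129.36], [1.28, 143.12], [-76.62, 256.62], [0, 156.53], [-152.29, 152.29]. Speed limits (degrees/s): [136.94, 136.94, 159.86, 180, 180, 180].

INTERFACE

Orientations are given as [roll, pitch, yaw] about the fixed x, y, z axes, in that order (R = Rz(yaw) Ry(pitch) Rx(roll)).
In Python, from station import manip, capture, get_calibration gives the robot as it stands.
- The arm moves only by the shell command python3 -m pendant 'ROWS' [OPENING]. ROWS is text: rows parted by semicolons, each of 6 numbers parted by spaces: the shift along the tool's x, y, z in mm, then the turn, a rotation vector about the tool's x, y, z in degrees. In form: dx dy dz ax ay az; .... A call has exactly 10 rows; each row shifts and turns the commanded pose from where the row before left it, along the tool's axes as they then stand; what a row does not reach is not made up. A row lasts 1/10 s, in which the tool goes at most 50 mm and 8.59 degrees, less where a joint would pass 70% of its speed; a pose out of reach is approached as far as the arm can. A call is refused whole if a number of a shift passes 50 or a number of a turn 8.59, either way. A call with a gripper value outside its range is refused whole. OPENING is the opening, from -1 (shut) to 1 (fully open), set as the call begins (- or left out, the last holds). The fingers move at their own pace and stop on an object; the grip force is fixed at half the most. Time passes only in rows, so rows that do not move let the fingers close, or fill a call up. It gives the time, the measured TCP pose, the force and the opening at its end, in the units of the state.
- manip.get_obs(): the state, without advancing time (a new reading comes with each control period).
- capture(name): name is "side" or "top" or "wrist"; returns the picture (400x640x3 uint8, red, green, blue); there is no depth.
- get_calibration(name): a dict with "fov_y" (degrees; the focal length in pixels is half the picture's height over the tangent of half this angle, whatever the lens; pixels are square), "cx", "cy" (the principal point, pixels), "k1" (the pictures are not rectified: a ray, as slopes to the right and down, at radius r is drawn at 1 + k1 r^2 times it, then the intrinsics apply), "R" (3x3) and "t" (3): a world point X has camera coordinates R X + t; the wrist camera has in their place "mount" (4x4, takes a point from camera to tool coordinates, whose origin is the TCP and whose axes are the tool frame's). Camera axes: x right, y down, z forward; pixel columns grow to the right and rows downward; lengths in m; the calibration is good to about 2 mm. A picture is of the moment at which its call begins: read the wrist's pose just before it. get_calibration takes no time and is no camera call.
- manip.job_done(): hands the job in, once; it reports no verdict.
The state is a dict: "t": time; "qpos": joint angles; "joint_vel": joint speeds; "effort": joint torques, N m; "tcp_pos": TCP position; "tool_rot": TCP orientation; "ft_force": force on the tool from outside, world axes, zero at the start; "torque": the same for the moment, N m; "opening": finger opening in m.
Only numpy, scipy, OpenCV 4.12 (cv2) and the standard library are available. Lean on these libraries where they do the work, as an engineer would, in place of code of your own. Each camera call takes 0.05 s, during which the arm holds its last target. There are 200 camera calls.

## Working session

There is one attempt and no reset: what is moved stays moved. The work goes in short steps, Python scripts to look and compute and a shell command to move; the robot and the scene stay as the last step left them, time stands still between calls to the robot, and variables do not carry over. Pictures are saved under pics/ and viewed, about 12 in all and at most 16, crops included, and the job is handed in when it is done.

```bash
ls; mkdir -p pics; python3 - <<'E'
from station import manip,capture,get_calibration
import cv2
print(manip.get_obs(), manip.hold_point_z)
for n in ["side","top","wrist"]:
    c=get_calibration(n); print(n,c)
    im=capture(n); cv2.imwrite(f"pics/{n}0.png",im[:,:,::-1])
E
```

```text
pics
{'t': 0.0, 'qpos': array([-7.57676574e+01,  7.51451271e+00,  8.53301461e+01, -8.13158038e-05,
        8.72609332e+01, -4.89223077e+00]), 'joint_vel': array([-0.07940516, -0.01471646, -0.05253293, -0.02567633, -0.00017116,
        0.02365363]), 'effort': array([ 2.56606509e-04, -5.59838033e+01, -4.91753769e+01,  7.69857410e-02,
        3.55616072e-02, -1.46170992e-04]), 'tcp_pos': array([ 0.19646101, -0.56631653,  0.21758535]), 'tool_rot': array([-1.79991076e+02,  1.05214252e-01, -7.08754145e+01]), 'ft_force': array([ 0.46919141,  0.81064803, -0.52618657]), 'torque': array([-0.02715535, -0.04296522,  0.0161586 ]), 'opening': 0.09308055048291461} 0.0188
side {'fov_y': 56.28127391592815, 'cx': 319.40790553337035, 'cy': 202.71974540665406, 'k1': -0.02042071865716471, 'R': array([[-0.77586852, -0.63084353,  0.00803032],
       [-0.38942472,  0.46885794, -0.79279293],
       [ 0.49636321, -0.61823028, -0.60943818]]), 't': array([0.41357559, 0.29462889, 0.59573462])}
top {'fov_y': 52.14620559235971, 'cx': 317.86101988179126, 'cy': 200.87274083449512, 'k1': 0.02638582974094168, 'R': array([[ 0.00668621, -0.99986837,  0.0147832 ],
       [-0.98378138, -0.00922716, -0.17913417],
       [ 0.179247  , -0.01334571, -0.98371358]]), 't': array([-0.04819351,  0.56571491,  0.96595689])}
wrist {'fov_y': 65.04886729288418, 'cx': 321.97708937756266, 'cy': 195.27618166831687, 'k1': -0.00800798268464757, 'mount': array([[ 9.99999935e-01, -2.49338634e-04, -2.59300304e-04,
         1.17640712e-03],
       [ 3.07732371e-04,  9.66233979e-01,  2.57666071e-01,
        -7.17130524e-02],
       [ 1.86298658e-04, -2.57666134e-01,  9.66233993e-01,
        -1.65330980e-01],
       [ 0.00000000e+00,  0.00000000e+00,  0.00000000e+00,
         1.00000000e+00]])}
```

View pics/top0.png

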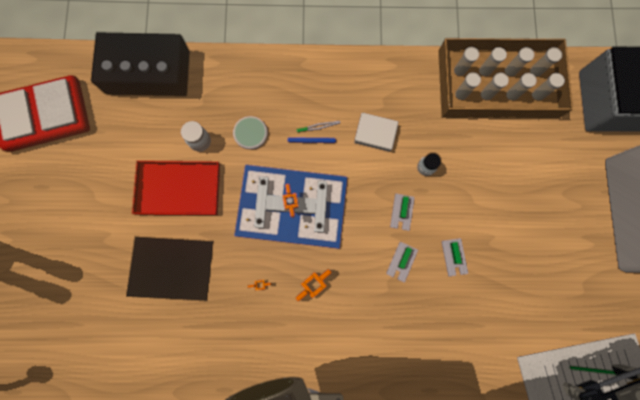

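View pics/side0.png

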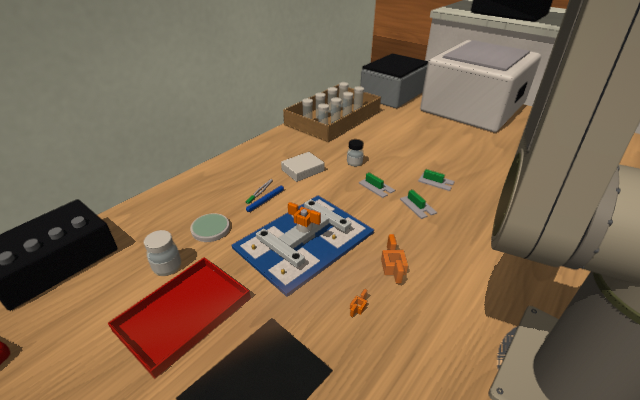

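```bash
cat > h.py <<'E'
import numpy as np, cv2
from station import manip,capture,get_calibration
from scipy.spatial.transform import Rotation as Ro
def cam(n,obs=None):
    c=get_calibration(n); f=200/np.tan(np.radians(c['fov_y']/2))
    if 'R' in c: R,t=np.array(c['R']),np.array(c['t'])
    else:
        o=obs or manip.get_obs(); T=np.eye(4); T[:3,:3]=Ro.from_euler('xyz',o['tool_rot'],degrees=True).as_matrix(); T[:3,3]=o['tcp_pos']
        M=np.linalg.inv(T@c['mount']); R,t=M[:3,:3],M[:3,3]
    return dict(f=f,cx=c['cx'],cy=c['cy'],k=c['k1'],R=R,t=t)
def ray(C,uv):
    d=(np.atleast_2d(uv).astype(float)-[C['cx'],C['cy']])/C['f']; s=d.copy()
    for _ in range(10): s=d/(1+C['k']*(s**2).sum(1,keepdims=True))
    return -C['R'].T@C['t'], np.c_[s,np.ones(len(s))]@C['R']
def onz(C,uv,z):
    o,d=ray(C,uv); return (o+d*((z-o[2])/d[:,2])[:,None])[:,:2]
def proj(C,X):
    p=np.atleast_2d(X)@C['R'].T+C['t']; s=p[:,:2]/p[:,2:]
    return s*(1+C['k']*(s**2).sum(1,keepdims=True))*C['f']+[C['cx'],C['cy']]
def shot(n,name):
    o=manip.get_obs(); im=capture(n)[:,:,::-1].copy(); cv2.imwrite(f'pics/{name}.png',im); return im,cam(n,o)
def mask(im,col):
    h=cv2.cvtColor(im,cv2.COLOR_BGR2HSV)
    lo,hi=dict(blue=((100,120,50),(125,255,255)),red=((0,200,60),(4,255,255)),orange=((8,190,120),(17,255,255)),
      green=((50,140,50),(75,255,255)),black=((0,0,0),(180,120,45)))[col]
    return cv2.inRange(h,lo,hi)
def blobs(m,amin=30):
    return sorted([c for c in cv2.findContours(m,cv2.RETR_EXTERNAL,cv2.CHAIN_APPROX_NONE)[0] if cv2.contourArea(c)>amin],key=cv2.contourArea,reverse=True)
def rect(C,c,z):
    P=onz(C,c[:,0,:],z)*1000; (cx,cy),(w,h),a=cv2.minAreaRect(P.astype(np.float32))
    if w<h: w,h,a=h,w,a+90
    return np.round([cx,cy,w,h,(a+90)%180-90],1)  # mm, long-axis yaw
E
python3 - <<'E'
from h import *
C=cam('top'); im=cv2.imread('pics/top0.png')
for col,z in [('blue',.012),('red',.024),('orange',.08),('orange',.03),('green',.028),('black',.003)]:
    for c in blobs(mask(im,col)): print(col,z,c[:,0].mean(0).round(),cv2.contourArea(c),rect(C,c,z))
a=cv2.resize(im[155:255,225:355],None,fx=5,fy=5,interpolation=cv2.INTER_CUBIC)
cv2.imwrite('pics/c1.png',a)
E
```

```text
blue 0.012 [291. 206.] 6979.5 [560.1  23.8 263.7 182.8  83.7]
blue 0.012 [312. 140.] 89.5 [737.5 -26.2 119.6   5.6 -89.3]
red 0.024 [178. 189.] 3770.0 [601.8 313.7 199.3 136.  -89.9]
red 0.024 [ 46. 119.] 1066.5 [798.2 683.9 214.1 158.6 -72.8]
orange 0.08 [313. 285.] 453.5 [361.9 -33.6 101.4  43.6 -49.4]
orange 0.08 [290. 200.] 177.0 [562.6  24.1  75.3  29.3  12.3]
orange 0.08 [259. 285.] 104.5 [362.2  92.1  50.9  20.4 -89.7]
orange 0.03 [313. 285.] 453.5 [360.8 -33.8 106.7  45.8 -49.4]
orange 0.03 [290. 200.] 177.0 [571.8  26.9  79.1  30.8  12.3]
orange 0.03 [259. 285.] 104.5 [361.1  98.4  53.5  21.5 -89.7]
green 0.028 [456. 253.] 100.5 [ 442.7 -388.9   48.9   15.3    8.4]
green 0.028 [404. 207.] 78.0 [ 556.9 -263.6   52.5   12.5   -9.8]
green 0.028 [405. 258.] 77.0 [ 428.9 -261.5   50.6   11.8  -24.4]
green 0.028 [591. 370.] 46.5 [ 172.3 -691.5   94.7    4.7   84.8]
black 0.003 [143.  67.] 4777.0 [953.4 443.3 253.5 175.4 -89.7]
black 0.003 [627.  79.] 1555.0 [ 921.7 -887.2  193.8   76.5   -4.9]
black 0.003 [606. 390.] 495.0 [ 123.2 -742.7  149.9   42.2  -89. ]
black 0.003 [619. 125.] 401.5 [ 794.3 -846.   126.1   36.8  -89.7]
black 0.003 [432. 161.] 172.5 [ 685.  -346.8   41.3   37.7  -46.8]
black 0.003 [619. 371.] 70.5 [ 163.5 -774.4   38.1   19.3   77.1]
```

View pics/c1.png

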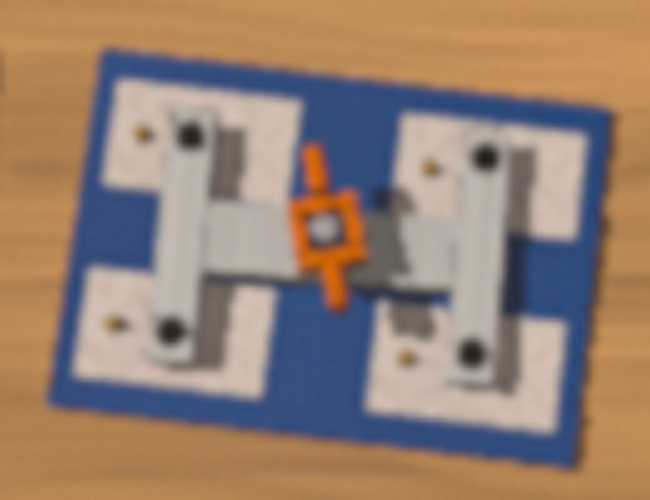

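```bash
cat >> h.py <<'E'
def go(x,y,z,yaw):  # mm, deg: turn about tool z first, then shift in the new tool frame
    o=manip.get_obs(); d=np.array([x,y,z])-o['tcp_pos']*1000; p=np.radians(yaw)
    dy=(yaw-o['tool_rot'][2]+180)%360-180
    print(f"t={o['t']:.1f} tcp={np.round(o['tcp_pos']*1000,1)} rot={np.round(o['tool_rot'],1)} turn_z={-dy:.1f} shift=", np.round([d[0]*np.cos(p)+d[1]*np.sin(p), d[0]*np.sin(p)-d[1]*np.cos(p), -d[2]],1))
E
python3 - <<'E'
from h import *
C=cam('top'); im=cv2.imread('pics/top0.png'); h=cv2.cvtColor(im,cv2.COLOR_BGR2HSV); print(h[270,170],h[255,150])
m=cv2.inRange(h,(0,0,0),(180,255,75)); m[:225]=0; m[:,:110]=0;m[:,230:]=0
for c in blobs(m): print(c[:,0].mean(0),rect(C,c,.003))
go(561.5,24,200,-77.7)
E
```

```text
[ 12 102  45] [ 12 106  48]
[170.10408922 268.78438662] [400.  325.  196.8 145.   86.8]
t=0.1 tcp=[ 196.5 -566.4  217.8] rot=[-1.80e+02  1.00e-01 -7.09e+01] turn_z=6.8 shift= [-499.1 -482.4   17.8]
```

```bash
python3 -m pendant '0 0 0 0 0 6.8; -26 -25 1 0 0 0; -26 -25 1 0 0 0; -26 -25 1 0 0 0; -26 -25 1 0 0 0; -26 -25 1 0 0 0; -26 -25 1 0 0 0; -26 -25 1 0 0 0; -26 -25 1 0 0 0; -26 -25 1 0 0 0' 1
python3 -m pendant '-29.5 -28.5 1 0 0 0; -29.5 -28.5 1 0 0 0; -29.5 -28.5 1 0 0 0; -29.5 -28.5 1 0 0 0; -29.5 -28.5 1 0 0 0; -29.5 -28.5 1 0 0 0; -29.5 -28.5 1 0 0 0; -29.5 -28.5 1 0 0 0; -29.5 -29 1 0 0 0; 0 0 0 0 0 0'
python3 - <<'E'
from h import *
im,C=shot('wrist','w1')
for c in blobs(mask(im,'orange'),100): print(c[:,0].mean(0).round(),rect(C,c,.09))
go(561.5,24,64,-77.7)
E
```

```text
t: 1.15
tcp_pos: [0.3669, -0.2888, 0.2094]
tool_rot: [180.0, 0.0, -77.7]
ft_force: [1.3, 0.3, -0.2]
opening: 0.0928
t: 2.15
tcp_pos: [0.562, 0.0282, 0.1997]
tool_rot: [180.0, 0.1, -77.4]
ft_force: [-0.5, 0.0, 1.2]
opening: 0.0932
[336. 334.] [419.6 -22.2  78.8  41.3 -77.4]
[328. 183.] [575.   23.9  55.1  30.5   9.5]
[327. 226.] [533.5  16.6  19.8   6.6  12.6]
t=2.2 tcp=[561.1  26.1 199.8] rot=[179.9   0.  -77.5] turn_z=0.2 shift= [2.200e+00 1.000e-01 1.358e+02]
```

View pics/w1.png

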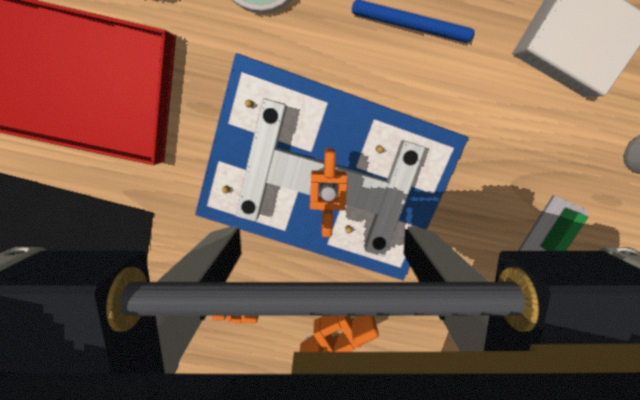

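```bash
python3 - <<'E'
from h import *
im=cv2.imread('pics/w1.png'); C=cam('wrist')
print('hub',onz(C,[[328,193]],.082)*1000,'stud',onz(C,[[328,194]],.088)*1000)
w=onz(C,[[330,151],[327,234]],.096)*1000; print(w, w.mean(0), np.degrees(np.arctan2(*(w[0]-w[1])[::-1])), np.linalg.norm(w[0]-w[1]))
k=cv2.morphologyEx(mask(im,'blue'),cv2.MORPH_CLOSE,np.ones((5,5))); c=[c for c in blobs(k,100)][0]; print('rack',rect(C,c,.012))
print('pins',onz(C,[[250,104],[229,189],[380,150],[349,230]],.022)*1000)
go(561.5,24,64,-77.7)
E
```

```text
hub [[560.9669621   19.35065389]] stud [[561.5468851   19.59138724]]
[[601.05314613  26.95019517]
 [526.32382596  12.68124829]] [563.68848605  19.81572173] 10.810036136265564 76.07939364884277
rack [561.   19.5 266.1 188.2  83.5]
pins [[622.4950834  116.32534998]
 [526.32226646 124.82325719]
 [605.49841337 -29.77080439]
 [507.76815279 -18.94761507]]
t=2.2 tcp=[561.1  26.1 199.8] rot=[179.9   0.  -77.5] turn_z=0.2 shift= [2.200e+00 1.000e-01 1.358e+02]
```

```bash
python3 -m pendant '0 0 10 0 0 0;0 0 10 0 0 0;0 0 10 0 0 0;0 0 10 0 0 0; 0 0 0 0 0 0; 0 0 0 0 0 0; 0 0 0 0 0 0; 0 0 0 0 0 0; 0 0 0 0 0 0; 0 0 0 0 0 0'
python3 - <<'E'
from h import *
im,C=shot('wrist','w2')
k=cv2.morphologyEx(mask(im,'blue'),cv2.MORPH_CLOSE,np.ones((5,5))); c=blobs(k,100)[0]; print('rack',rect(C,c,.012))
for c in blobs(mask(im,'orange'),100): print(c[:,0].mean(0).round(),rect(C,c,.09))
go(561.5,24,64,-77.7)
cv2.imwrite('pics/w2c.png',cv2.resize(im[100:320,180:480],None,fx=2.5,fy=2.5))
E
```

```text
t: 3.2
tcp_pos: [0.5611, 0.024, 0.161]
tool_rot: [-180.0, -0.0, -77.7]
ft_force: [1.1, -0.3, -0.4]
opening: 0.0928
rack [563.1  21.6 266.1 186.2  83.6]
[324. 187.] [579.6  24.8  45.5  30.5  10.5]
[334. 341.] [438.4 -12.5  27.9  27.8  32.8]
[228. 335.] [428.8  77.9  29.1  18.7 -81.3]
[364. 343.] [446.3 -40.1  19.2  18.9  13.8]
[324. 217.] [552.8  19.9  29.4   5.  -77.7]
t=3.2 tcp=[561.   24.  160.9] rot=[-180.    -0.   -77.7] turn_z=0.0 shift= [ 0.1 -0.5 96.9]
```

View pics/w2c.png

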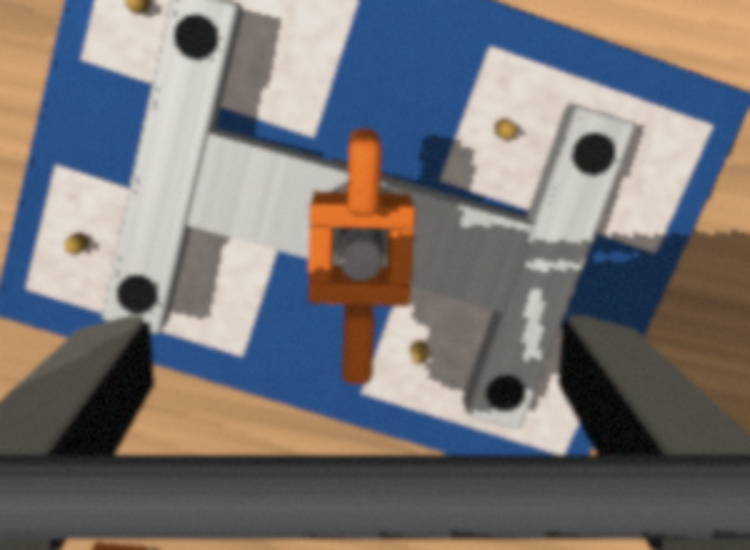

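```bash
python3 - <<'E'
from h import *
C=cam('wrist')
print(onz(C,[[324.8,199.2]],.082)*1000, onz(C,[[324.8,203.5]],.088)*1000)
go(562,22.5,66,-78.3)
E
```

```text
[[565.11417294  21.51726129]] [[563.29124905  21.16758912]]
t=3.2 tcp=[561.   24.  160.9] rot=[-180.    -0.   -77.7] turn_z=0.6 shift= [ 1.7 -0.7 94.9]
```

```bash
python3 -m pendant '2.3 -2 10 0 0 0.6;0 0 15 0 0 0;0 0 15 0 0 0;0 0 15 0 0 0; 0 0 15 0 0 0; 0 0 15 0 0 0; 0 0 10 0 0 0; 0 0 0 0 0 0; 0 0 0 0 0 0; 0 0 0 0 0 0'
python3 -m pendant '0 0 0 0 0 0;0 0 0 0 0 0;0 0 0 0 0 0;0 0 0 0 0 0;0 0 0 0 0 0;0 0 0 0 0 0;0 0 0 0 0 0;0 0 0 0 0 0;0 0 0 0 0 0;0 0 0 0 0 0' -1
```

```text
t: 4.25
tcp_pos: [0.5641, 0.0222, 0.0666]
tool_rot: [-179.9, -0.0, -78.3]
ft_force: [-0.0, 0.8, -0.7]
opening: 0.0932
t: 5.25
tcp_pos: [0.5633, 0.0222, 0.0656]
tool_rot: [180.0, 0.0, -78.3]
ft_force: [0.4, -0.2, -0.7]
opening: 0.0337
```

```bash
python3 -m pendant '0 0 -5 0 0 0;0 0 -10 0 0 0;0 0 -10 0 0 0;0 0 -10 0 0 0;0 0 -10 0 0 0;0 0 -15 0 0 0;0 0 -20 0 0 0;0 0 -20 0 0 0;0 0 -10 0 0 0;0 0 0 0 0 0'
python3 - <<'E'
from h import *
print(manip.get_obs()['opening']); go(603,272,100,-78.3); go(603,272,11,-78.3)
im,C=shot('top','t2')
for c in blobs(mask(im,'orange')): print('orange',rect(C,c,.17))
E
```

```text
t: 6.25
tcp_pos: [0.5647, 0.0221, 0.1782]
tool_rot: [-179.8, -0.1, -78.3]
ft_force: [-0.2, -0.2, -0.4]
opening: 0.0338
0.03378409931533528
t=6.2 tcp=[564.7  22.1 178.2] rot=[-1.798e+02 -1.000e-01 -7.830e+01] turn_z=0.0 shift= [-236.9  -88.2   78.2]
t=6.2 tcp=[564.7  22.1 178.2] rot=[-1.798e+02 -1.000e-01 -7.830e+01] turn_z=0.0 shift= [-236.9  -88.2  167.2]
orange [368.1 -51.   55.5  34.   -2.6]
```

```bash
python3 -m pendant '-30 -11 0 0 0 0;-30 -11 0 0 0 0;-30 -11 0 0 0 0;-30 -11 0 0 0 0;-30 -11 0 0 0 0;-30 -11 0 0 0 0;-30 -11 10 0 0 0;-27 -11 30 0 0 0;0 0 30 0 0 0;0 0 10 0 0 0'
python3 -m pendant '0 0 20 0 0 0;0 0 20 0 0 0;0 0 15 0 0 0;0 0 10 0 0 0;0 0 10 0 0 0;0 0 7 0 0 0;0 0 4 0 0 0;0 0 0 0 0 0;0 0 0 0 0 0;0 0 0 0 0 0'
```

```text
t: 7.3
tcp_pos: [0.5977, 0.2718, 0.0896]
tool_rot: [179.5, -0.1, -78.2]
ft_force: [-0.9, -0.6, -0.4]
opening: 0.0341
t: 8.3
tcp_pos: [0.6017, 0.2723, 0.0101]
tool_rot: [-180.0, 0.0, -78.3]
ft_force: [0.4, -0.1, -0.7]
opening: 0.0341
```

Release (partial opening), rise, and take a look at the tray and rack from above.

```bash
python3 -m pendant '0 0 0 0 0 0;0 0 0 0 0 0;0 0 0 0 0 0;0 0 0 0 0 0;0 0 0 0 0 0;0 0 0 0 0 0;0 0 0 0 0 0;0 0 0 0 0 0;0 0 0 0 0 0;0 0 0 0 0 0' 0.05
python3 -m pendant '0 0 -10 0 0 0;0 0 -20 0 0 0;0 0 -30 0 0 0;0 0 -30 0 0 0;0 0 -30 0 0 0;0 0 -30 0 0 0;0 0 -20 0 0 0;0 0 0 0 0 0;0 0 0 0 0 0;0 0 0 0 0 0'
python3 - <<'E'
from h import *
im,C=shot('top','t3')
for c in blobs(mask(im,'orange')): print('orange',rect(C,c,.03))
for c in blobs(mask(im,'green'))[:3]: print('green',rect(C,c,.028))
for c in blobs(mask(im,'blue'))[:1]: print('blue',rect(C,c,.012))
go(563,22,160,-6.4)
E
```

```text
t: 9.3
tcp_pos: [0.6013, 0.2721, 0.0096]
tool_rot: [-180.0, 0.0, -78.3]
ft_force: [-0.5, -0.2, 0.5]
opening: 0.0491
t: 10.3
tcp_pos: [0.6003, 0.2718, 0.1777]
tool_rot: [179.8, -0.0, -78.3]
ft_force: [-0.8, 0.7, -0.6]
opening: 0.0489
orange [361.1 -33.3 106.3  44.3 -50.6]
orange [600.5 273.3  79.1  37.1  10.1]
orange [361.1  98.4  53.5  21.5 -89.7]
green [ 442.7 -388.9   48.9   15.3    8.4]
green [ 428.9 -261.5   50.6   11.8  -24.4]
green [ 556.9 -263.6   52.5   12.5   -9.7]
blue [607.1  18.9 264.1  88.5  83.7]
t=10.3 tcp=[600.2 271.7 177.4] rot=[179.8  -0.  -78.3] turn_z=-71.9 shift= [ -9.1 252.3  17.4]
```

```bash
python3 -m pendant '0 0 0 0 0 -8;0 0 0 0 0 -8;0 0 0 0 0 -8;0 0 0 0 0 -8;0 0 0 0 0 -8;0 0 0 0 0 -8;0 0 0 0 0 -8;0 0 0 0 0 -8;0 0 0 0 0 -7.9;0 0 0 0 0 0' 1
python3 -m pendant '-1 28 0 0 0 0;-1 28 0 0 0 0;-1 28 0 0 0 0;-1 28 0 0 0 0;-1 28 0 0 0 0;-1 28 0 0 0 0;-1 28 0 0 0 0;-1 28 0 0 0 0;-1 28 0 0 0 0;0 0 0 0 0 0'
python3 -m pendant '0 0 0 0 0 0;0 0 0 0 0 0;0 0 0 0 0 0;0 0 0 0 0 0;0 0 0 0 0 0;0 0 0 0 0 0;0 0 0 0 0 0;0 0 0 0 0 0;0 0 0 0 0 0;0 0 0 0 0 0'
python3 - <<'E'
from h import *
go(563,22,45,-6.4)
im,C=shot('wrist','w3')
k=cv2.morphologyEx(mask(im,'blue'),cv2.MORPH_CLOSE,np.ones((5,5)))
for c in blobs(k,500): print('rack',c[:,0].min(0),c[:,0].max(0),rect(C,c,.012))
E
```

```text
t: 11.35
tcp_pos: [0.6005, 0.2718, 0.1778]
tool_rot: [179.9, 0.1, -6.2]
ft_force: [0.5, 0.4, 0.6]
opening: 0.0931
t: 12.35
tcp_pos: [0.5635, 0.0197, 0.1787]
tool_rot: [179.9, 0.1, -6.8]
ft_force: [-0.3, -0.3, 0.2]
opening: 0.093
t: 13.35
tcp_pos: [0.5644, 0.0227, 0.1796]
tool_rot: [-180.0, 0.0, -6.4]
ft_force: [0.9, 0.3, -0.5]
opening: 0.0928
t=13.3 tcp=[564.4  22.7 179.6] rot=[-180.     0.    -6.4] turn_z=0.0 shift= [ -1.3   0.8 134.6]
rack [224  46] [414 281] [562.7  27.3 256.2 186.5  83.6]
rack [475 149] [489 257] [738.3 -27.2 126.6  14.1 -90. ]
rack [303 265] [337 282] [550.2 -90.2  40.2  22.2  -6.4]
```

View pics/w3.png

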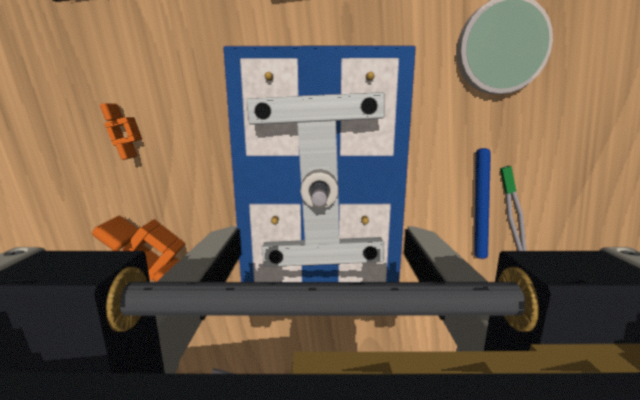

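```bash
python3 - <<'E'
from h import *
C=cam('wrist')
print('spacer',onz(C,[[319,189.5]],.06)*1000)
P=onz(C,[[269,76],[370,76],[275,219],[365,219]],.021)*1000; print(P,P.mean(0))
print(np.degrees(np.arctan2(*(P[0]-P[2])[::-1])),np.degrees(np.arctan2(*(P[1]-P[3])[::-1])),np.linalg.norm(P[0]-P[1]),np.linalg.norm(P[0]-P[2]))
E
```

```text
spacer [[562.50034452  22.88513993]]
[[525.70030123 131.64013641]
 [623.24912196 120.70391963]
 [509.56615473 -14.2383065 ]
 [607.17837173 -25.19149683]] [566.42348741  53.22856318]
83.68874085962112 83.71406642778504 98.15993715351203 146.7679487746118
```

```bash
python3 -m pendant '-1.5 0 10 0 0 0;0 0 20 0 0 0;0 0 20 0 0 0;0 0 20 0 0 0; 0 0 20 0 0 0; 0 0 20 0 0 0; 0 0 15 0 0 0; 0 0 9 0 0 0; 0 0 0 0 0 0; 0 0 0 0 0 0'
python3 -m pendant '0 0 0 0 0 0;0 0 0 0 0 0;0 0 0 0 0 0;0 0 0 0 0 0;0 0 0 0 0 0;0 0 0 0 0 0;0 0 0 0 0 0;0 0 0 0 0 0;0 0 0 0 0 0;0 0 0 0 0 0' -1
python3 -m pendant '0 0 -5 0 0 0;0 0 -10 0 0 0;0 0 -10 0 0 0;0 0 -10 0 0 0;0 0 -10 0 0 0;0 0 -15 0 0 0;0 0 -20 0 0 0;0 0 -20 0 0 0;0 0 -15 0 0 0;0 0 0 0 0 0'
python3 - <<'E'
from h import *
go(603,355,12,-6.4)
E
```

```text
t: 14.4
tcp_pos: [0.5633, 0.0228, 0.0461]
tool_rot: [-180.0, -0.0, -6.4]
ft_force: [0.8, -0.1, 0.4]
opening: 0.093
t: 15.4
tcp_pos: [0.5629, 0.0228, 0.0456]
tool_rot: [-180.0, 0.0, -6.4]
ft_force: [-0.5, -1.0, -0.2]
opening: 0.0352
t: 16.4
tcp_pos: [0.5648, 0.0228, 0.1641]
tool_rot: [-180.0, -0.3, -6.4]
ft_force: [1.0, -0.4, -0.8]
opening: 0.0354
t=16.4 tcp=[564.8  22.8 164.1] rot=[-180.    -0.3   -6.4] turn_z=0.0 shift= [   1.  -334.4  152.1]
```

```bash
python3 -m pendant '0.2 -37 0 0 0 0;0.2 -37 0 0 0 0;0.2 -37 0 0 0 0;0.2 -37 0 0 0 0;0.2 -37 0 0 0 0;0 -37 0 0 0 0;0 -37 0 0 0 0;0 -37 0 0 0 0;0 -37 10 0 0 0;0 0 20 0 0 0'
python3 -m pendant '0 0 20 0 0 0;0 0 20 0 0 0;0 0 20 0 0 0;0 0 20 0 0 0;0 0 20 0 0 0;0 0 12 0 0 0;0 0 7 0 0 0;0 0 2 0 0 0;0 0 0 0 0 0;0 0 0 0 0 0'
```

```text
t: 17.4
tcp_pos: [0.6009, 0.3588, 0.131]
tool_rot: [-179.8, -0.1, -6.2]
ft_force: [0.1, -0.9, -0.5]
opening: 0.0352
t: 18.4
tcp_pos: [0.6014, 0.3539, 0.0102]
tool_rot: [-180.0, -0.1, -6.4]
ft_force: [-0.0, -0.5, -0.4]
opening: 0.0353
```

```bash
python3 -m pendant '0 0 0 0 0 0;0 0 0 0 0 0;0 0 0 0 0 0;0 0 0 0 0 0;0 0 0 0 0 0;0 0 0 0 0 0;0 0 0 0 0 0;0 0 0 0 0 0;0 0 0 0 0 0;0 0 0 0 0 0' 0.1
python3 -m pendant '0 0 -10 0 0 0;0 0 -20 0 0 0;0 0 -30 0 0 0;0 0 -30 0 0 0;0 0 -30 0 0 0;0 0 -30 0 0 0;0 0 -20 0 0 0;0 0 0 0 0 0;0 0 0 0 0 0;0 0 0 0 0 0'
python3 - <<'E'
from h import *
go(562.7,22.6,180,-3.7)
im,C=shot('top','t4')
h=cv2.cvtColor(im,cv2.COLOR_BGR2HSV); m=cv2.inRange(h,(0,0,120),(180,60,255)); m[:, :133]=0; m[:,222:]=0; m[:160]=0; m[216:]=0
for c in blobs(m,15): print('white',c[:,0].mean(0),rect(C,c,.024))
for c in blobs(mask(im,'orange')): print('orange',rect(C,c,.03))
E
```

```text
t: 19.4
tcp_pos: [0.6009, 0.3537, 0.0096]
tool_rot: [-180.0, -0.0, -6.4]
ft_force: [0.2, 0.3, -0.3]
opening: 0.0513
t: 20.4
tcp_pos: [0.5999, 0.3532, 0.1776]
tool_rot: [179.9, 0.1, -6.4]
ft_force: [-0.9, -0.4, -0.1]
opening: 0.0511
t=20.4 tcp=[599.9 353.2 177.6] rot=[ 1.799e+02  1.000e-01 -6.400e+00] turn_z=-2.7 shift= [-15.8 332.3  -2.4]
white [161.97058824 188.55882353] [599.4 353.2  32.1  29.8  46.5]
orange [361.4 -33.5 103.2  44.1 -49.8]
orange [601.9 273.5  81.1  35.3   3.3]
orange [361.1  98.4  53.5  21.5 -89.7]
```

```bash
python3 -m pendant '0 0 0 0 0 -2.7;-1.8 37 0 0 0 0;-1.8 37 0 0 0 0;-1.8 37 0 0 0 0;-1.8 37 0 0 0 0;-1.8 37 0 0 0 0;-1.8 37 0 0 0 0;-1.8 37 0 0 0 0;-1.6 37 0 0 0 0;-1.6 36.3 0 0 0 0' 1
python3 -m pendant '0 0 0 0 0 0;0 0 0 0 0 0;0 0 0 0 0 0;0 0 0 0 0 0;0 0 0 0 0 0;0 0 0 0 0 0;0 0 0 0 0 0;0 0 0 0 0 0;0 0 0 0 0 0;0 0 0 0 0 0'
python3 - <<'E'
from h import *
im,C=shot('wrist','w4'); go(562.7,22.6,26,-3.7)
h=cv2.cvtColor(im,cv2.COLOR_BGR2HSV); m=cv2.inRange(h,(0,0,0),(180,255,50)); m[:40]=0; m[262:]=0
for c in blobs(m,40): print(c[:,0].mean(0),cv2.contourArea(c),onz(C,[c[:,0].mean(0)],.04)*1000)
E
```

```text
t: 21.45
tcp_pos: [0.5625, 0.0217, 0.178]
tool_rot: [180.0, 0.1, -3.7]
ft_force: [0.6, -0.7, -0.5]
opening: 0.093
t: 22.45
tcp_pos: [0.5638, 0.023, 0.1797]
tool_rot: [-180.0, -0.0, -3.7]
ft_force: [0.3, 0.6, -0.2]
opening: 0.093
t=22.5 tcp=[563.8  23.  179.7] rot=[-180.    -0.    -3.7] turn_z=0.0 shift= [ -1.1   0.5 153.7]
[ 83.69498069 256.79150579] 1063.5 [[305.76026833 -39.29964535]]
[560.31274131 256.81081081] 1056.5 [[813.52804128 -72.21516545]]
[230.02298851 249.22988506] 442.5 [[463.24873726 -40.47319704]]
[414.30232558 249.10465116] 421.0 [[657.41038852 -52.90545365]]
[266.5  108.05] 149.0 [[517.47582228  99.91481905]]
[373.15384615 108.20512821] 147.5 [[617.26913318  93.32339977]]
[367.28571429 255.14285714] 117.5 [[607.65806311 -56.61698037]]
[272.05882353 254.64705882] 113.0 [[506.90067998 -49.51785709]]
```

```bash
python3 -m pendant '-1.2 0.5 10 0 0 0;0 0 20 0 0 0;0 0 20 0 0 0;0 0 20 0 0 0; 0 0 20 0 0 0; 0 0 20 0 0 0; 0 0 20 0 0 0; 0 0 15 0 0 0; 0 0 7 0 0 0; 0 0 0 0 0 0'
python3 -m pendant '0 0 0 0 0 0;0 0 0 0 0 0;0 0 0 0 0 0;0 0 0 0 0 0;0 0 0 0 0 0;0 0 0 0 0 0;0 0 0 0 0 0;0 0 0 0 0 0;0 0 0 0 0 0;0 0 0 0 0 0' -1
python3 -m pendant '0 0 -5 0 0 0;0 0 -10 0 0 0;0 0 -10 0 0 0;0 0 -10 0 0 0;0 0 -10 0 0 0;0 0 -15 0 0 0;0 0 -20 0 0 0;0 0 -20 0 0 0;0 0 -15 0 0 0;0 0 0 0 0 0'
python3 - <<'E'
from h import *
go(400,325,12,-3.7)
E
```

```text
t: 23.5
tcp_pos: [0.5616, 0.0227, 0.0264]
tool_rot: [180.0, 0.1, -3.7]
ft_force: [0.5, -0.2, 0.2]
opening: 0.0927
t: 24.5
tcp_pos: [0.5624, 0.0227, 0.0276]
tool_rot: [-180.0, 0.0, -3.7]
ft_force: [-1.8, 1.0, 1.5]
opening: 0.0356
t: 25.5
tcp_pos: [0.5646, 0.0226, 0.1462]
tool_rot: [-180.0, -0.3, -3.7]
ft_force: [0.2, -0.3, -2.6]
opening: 0.0354
t=25.5 tcp=[564.6  22.6 146.2] rot=[-180.    -0.3   -3.7] turn_z=0.0 shift= [-183.8 -291.2  134.2]
```

```bash
python3 -m pendant '-18 -29 0 0 0 0;-18 -29 0 0 0 0;-18 -29 0 0 0 0;-18 -29 0 0 0 0;-18 -29 0 0 0 0;-18 -29 0 0 0 0;-18 -29 0 0 0 0;-18 -29 0 0 0 0;-18 -29 0 0 0 0;-18 -29 0 0 0 0'
python3 -m pendant '0 0 0 0 0 0;0 0 10 0 0 0;0 0 20 0 0 0;0 0 20 0 0 0;0 0 20 0 0 0;0 0 20 0 0 0;0 0 10 0 0 0;0 0 8 0 0 0;0 0 0 0 0 0;0 0 0 0 0 0'
python3 - <<'E'
from h import *
go(400,325,8,-3.7)
E
```

```text
t: 26.5
tcp_pos: [0.4002, 0.3244, 0.1417]
tool_rot: [180.0, 0.1, -3.7]
ft_force: [1.0, 0.7, -2.3]
opening: 0.0358
t: 27.5
tcp_pos: [0.402, 0.3236, 0.0351]
tool_rot: [-180.0, -0.0, -3.7]
ft_force: [-0.3, -0.2, -3.1]
opening: 0.0359
t=27.5 tcp=[402.  323.6  35.1] rot=[-180.    -0.    -3.7] turn_z=0.0 shift= [-2.1 -1.3 27.1]
```

```bash
python3 -m pendant '0 0 8 0 0 0;0 0 7 0 0 0;0 0 5 0 0 0;0 0 3 0 0 0;0 0 2 0 0 0;0 0 2 0 0 0;0 0 0 0 0 0;0 0 0 0 0 0;0 0 0 0 0 0;0 0 0 0 0 0'
python3 -m pendant '0 0 0 0 0 0;0 0 0 0 0 0;0 0 0 0 0 0;0 0 0 0 0 0;0 0 0 0 0 0;0 0 0 0 0 0;0 0 0 0 0 0;0 0 0 0 0 0;0 0 0 0 0 0;0 0 0 0 0 0' 0.2
python3 -m pendant '0 0 -10 0 0 0;0 0 -20 0 0 0;0 0 -30 0 0 0;0 0 -30 0 0 0;0 0 -30 0 0 0;0 0 -30 0 0 0;0 0 -20 0 0 0;0 0 0 0 0 0;0 0 0 0 0 0;0 0 0 0 0 0'
python3 - <<'E'
from h import *
im,C=shot('top','t5')
for c in blobs(mask(im,'green'))[:3]: print('green',c[:,0].mean(0),rect(C,c,.028))
for c in blobs(mask(im,'blue'))[:1]: print('blue',rect(C,c,.012))
a=cv2.resize(im[150:310,120:480],None,fx=2.2,fy=2.2,interpolation=cv2.INTER_CUBIC); cv2.imwrite('pics/c5.png',a)
E
```

```text
t: 28.5
tcp_pos: [0.4017, 0.3237, 0.0079]
tool_rot: [-180.0, -0.0, -3.7]
ft_force: [0.6, -0.6, -4.1]
opening: 0.0354
t: 29.5
tcp_pos: [0.4015, 0.3236, 0.0076]
tool_rot: [180.0, -0.0, -3.7]
ft_force: [0.5, 0.2, -0.3]
opening: 0.0557
t: 30.5
tcp_pos: [0.4008, 0.3231, 0.1763]
tool_rot: [179.9, 0.1, -3.7]
ft_force: [-0.0, -0.4, 0.1]
opening: 0.0554
green [455.80851064 252.70212766] [ 442.7 -388.9   48.9   15.3    8.4]
green [404.04545455 206.95454545] [ 556.9 -263.6   52.5   12.5   -9.8]
green [404.95238095 257.52380952] [ 428.9 -261.5   50.6   11.8  -24.4]
blue [560.2  23.9 263.9 182.8  83.7]
```

View pics/c5.png

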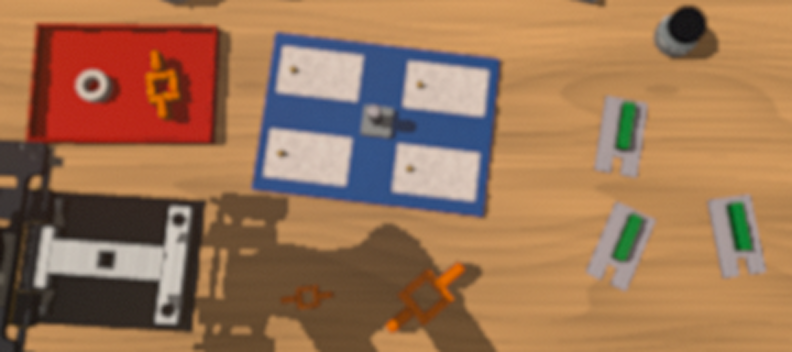

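```bash
python3 - <<'E'
from h import *
go(552,-263,180,-3.7)
E
python3 -m pendant '0 0 0 0 0 -8.5;0 0 0 0 0 -8.5;0 0 0 0 0 -8.5;0 0 0 0 0 -8.5;0 0 0 0 0 -8.5;0 0 0 0 0 -8.5;0 0 0 0 0 -8.5;0 0 0 0 0 -8.5;0 0 0 0 0 -8.5;0 0 0 0 0 -7.4' 1
python3 - <<'E'
from h import *
go(552,-263,180,80.2)
E
```

```text
t=30.6 tcp=[400.7 323.  176.1] rot=[ 1.799e+02  1.000e-01 -3.700e+00] turn_z=0.0 shift= [188.8 575.   -3.9]
t: 31.55
tcp_pos: [0.4008, 0.3231, 0.1761]
tool_rot: [-179.9, 0.1, 80.6]
ft_force: [0.9, -0.0, 0.2]
opening: 0.0926
t=31.6 tcp=[400.8 323.1 176.1] rot=[-1.799e+02  1.000e-01  8.060e+01] turn_z=0.4 shift= [-551.8  248.8   -3.9]
```

```bash

python3 -m pendant '-29 13 0 0 0 0;-29 13 0 0 0 0;-29 13 0 0 0 0;-29 13 0 0 0 0;-29 13 0 0 0 0;-29 13 0 0 0 0;-29 13 0 0 0 0;-29 13 0 0 0 0;-29 13 0 0 0 0;-29 13 0 0 0 0'
python3 -m pendant '-29 13 0 0 0 0;-29 13 0 0 0 0;-29 13 0 0 0 0;-29 13 0 0 0 0;-29 13 0 0 0 0;-29 13 0 0 0 0;-29 13 0 0 0 0;-29 13 0 0 0 0;-29 13 0 0 0 0;-2 0 0 0 0 0'
python3 -m pendant '0 0 0 0 0 0;0 0 0 0 0 0;0 0 0 0 0 0;0 0 0 0 0 0;0 0 0 0 0 0;0 0 0 0 0 0;0 0 0 0 0 0;0 0 0 0 0 0;0 0 0 0 0 0;0 0 0 0 0 0'
python3 - <<'E'
from h import *
im,C=shot('wrist','w5')
for c in blobs(mask(im,'green'),60): print('green',c[:,0].min(0),c[:,0].max(0),rect(C,c,.028))
go(552,-263,15,80.2)
E
```

```text
t: 32.55
tcp_pos: [0.4797, 0.0145, 0.1763]
tool_rot: [-179.9, 0.0, 80.2]
ft_force: [0.1, 0.1, -0.4]
opening: 0.0933
t: 33.55
tcp_pos: [0.5504, -0.2662, 0.1756]
tool_rot: [-179.9, 0.0, 80.1]
ft_force: [-1.3, 0.6, 0.0]
opening: 0.0929
t: 34.55
tcp_pos: [0.551, -0.2633, 0.1776]
tool_rot: [-180.0, -0.0, 80.2]
ft_force: [0.7, 0.5, -0.2]
opening: 0.0927
green [154  69] [194 126] [ 444.7 -390.1   54.6   19.1    8.4]
green [286  28] [311  90] [ 431.6 -265.4   53.9   13.1  -24.8]
green [314 163] [325 214] [ 557.4 -267.8   54.3   11.4  -10.2]
t=34.6 tcp=[ 551.  -263.4  177.6] rot=[-180.    -0.    80.2] turn_z=0.0 shift= [  0.5   0.9 162.6]
```

View pics/w5.png

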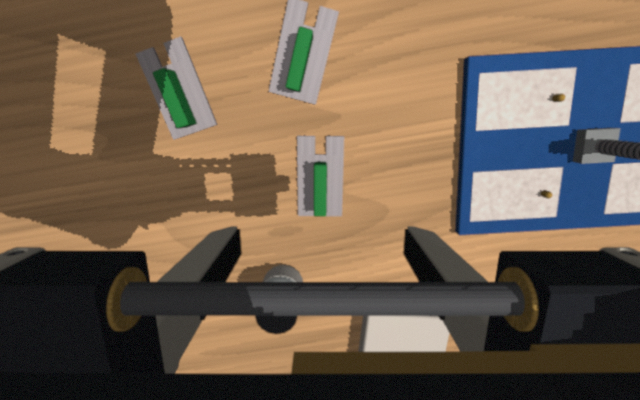

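```bash
python3 -m pendant '-2.4 1.4 20 0 0 0;0 0 25 0 0 0;0 0 25 0 0 0;0 0 25 0 0 0; 0 0 25 0 0 0; 0 0 20 0 0 0; 0 0 15 0 0 0; 0 0 9 0 0 0; 0 0 5 0 0 0; 0 0 0 0 0 0'
python3 -m pendant '0 0 0 0 0 0;0 0 0 0 0 0;0 0 0 0 0 0;0 0 0 0 0 0;0 0 0 0 0 0;0 0 0 0 0 0;0 0 0 0 0 0;0 0 0 0 0 0;0 0 0 0 0 0;0 0 0 0 0 0' -1
python3 -m pendant '0 0 -5 0 0 0;0 0 -10 0 0 0;0 0 -10 0 0 0;0 0 -20 0 0 0;0 0 -20 0 0 0;0 0 -20 0 0 0;0 0 -20 0 0 0;0 0 -20 0 0 0;0 0 -10 0 0 0;0 0 0 0 0 0'
python3 -m pendant '0 0 0 0 0 8.5;0 0 0 0 0 8.5;0 0 0 0 0 8.5;0 0 0 0 0 8.5;0 0 0 0 0 8.5;0 0 0 0 0 8.5;0 0 0 0 0 8.5;0 0 0 0 0 8.5;0 0 0 0 0 8.5;0 0 0 0 0 8.5'
python3 - <<'E'
from h import *
go(563,22.4,130,-6.3)
u=np.array([np.cos(np.radians(83.7)),np.sin(np.radians(83.7))]); v=np.array([u[1],-u[0]])
for sx in(-1,1):
  for sy in (-1,1): print(sx,sy,np.array([563,22.4])+v*49*sx+u*73.4*sy)
im,C=shot('wrist','w6')
E
```

```text
t: 35.6
tcp_pos: [0.552, -0.266, 0.0085]
tool_rot: [-180.0, -0.0, 80.2]
ft_force: [0.3, -0.4, 0.2]
opening: 0.093
t: 36.6
tcp_pos: [0.552, -0.2659, 0.0086]
tool_rot: [-180.0, -0.0, 80.2]
ft_force: [-0.2, -0.1, -0.4]
opening: 0.0176
t: 37.6
tcp_pos: [0.5533, -0.2667, 0.1465]
tool_rot: [179.8, 0.1, 80.2]
ft_force: [0.9, 0.8, -0.5]
opening: 0.0135
t: 38.6
tcp_pos: [0.5513, -0.2655, 0.1421]
tool_rot: [-179.9, 0.1, -5.1]
ft_force: [-0.8, -0.2, -0.1]
opening: 0.0138
t=38.6 tcp=[ 551.3 -265.5  142.1] rot=[-1.799e+02  1.000e-01 -5.100e+00] turn_z=1.2 shift= [ -20.  -287.4   12.1]
-1 -1 [506.24141475 -45.17975289]
-1 1 [522.35041162 100.73371537]
1 -1 [603.64958838 -55.93371537]
1 1 [619.75858525  89.97975289]
```

View pics/w6.png

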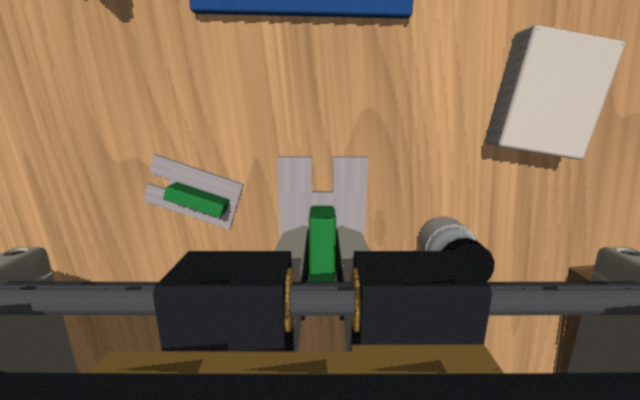

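```bash
cat >> h.py <<'E'
def tool(uv,z):  # wrist pixel -> tool xy (mm) on plane tool z (mm)
    c=get_calibration('wrist'); f=200/np.tan(np.radians(c['fov_y']/2)); M=np.array(c['mount'])
    o,d=ray(dict(cx=c['cx'],cy=c['cy'],f=f,k=c['k1'],R=M[:3,:3].T,t=-M[:3,:3].T@M[:3,3]),uv)
    return ((o+d*((z/1000-o[2])/d[:,2])[:,None])*1000)[:,:2]
U=np.array([np.cos(np.radians(83.7)),np.sin(np.radians(83.7))]); V=np.array([U[1],-U[0]])
def bay(sx,sy): return np.array([563,22.4])+V*49*sx+U*73.4*sy
E
python3 - <<'E'
from h import *
t=tool([[322.5,157],[322.5,192],[277.5,157],[367,157],[312,157],[333,157]],4.5); print(t.round(1))
g=45+t[0,1]; print('grip x',g)
p=bay(1,-1)+U*(g-1.5); print(p); go(*p,120,-6.3)
E
```

```text
[[  1.1 -46.7]
 [  1.1 -27. ]
 [-23.3 -46.7]
 [ 25.3 -46.7]
 [ -4.6 -46.7]
 [  6.8 -46.7]]
grip x -1.6581519999571555
[603.30303075 -59.07279515]
t=38.6 tcp=[ 551.4 -265.6  142.2] rot=[-1.8e+02  1.0e-01 -5.7e+00] turn_z=0.6 shift= [  29.  -210.9   22.2]
```

```bash

python3 -m pendant '0 0 0 0 0 1;2.9 -21 0 0 0 0;2.9 -21 0 0 0 0;2.9 -21 0 0 0 0;2.9 -21 0 0 0 0;2.9 -21 0 0 0 0;2.9 -21 0 0 0 0;2.9 -21 0 0 0 0;2.9 -21 0 0 0 0;2.9 -21 0 0 0 0'
python3 -m pendant '2.9 -22 0 0 0 0;0 0 10 0 0 0;0 0 20 0 0 0;0 0 20 0 0 0;0 0 10 0 0 0;0 0 0 0 0 0;0 0 0 0 0 0;0 0 0 0 0 0;0 0 0 0 0 0;0 0 0 0 0 0'
python3 - <<'E'
from h import *
p=[603.3,-59.1]; go(*p,40,-6.3)
E
```

```text
t: 39.65
tcp_pos: [0.5968, -0.0796, 0.1431]
tool_rot: [-180.0, 0.0, -5.5]
ft_force: [0.6, -0.5, -0.7]
opening: 0.0136
t: 40.65
tcp_pos: [0.6027, -0.0591, 0.0846]
tool_rot: [180.0, -0.1, -5.8]
ft_force: [-0.8, -0.0, 0.7]
opening: 0.0138
t=40.6 tcp=[602.7 -59.1  84.6] rot=[ 1.8e+02 -1.0e-01 -5.8e+00] turn_z=0.5 shift= [ 0.6 -0.  44.6]
```

```bash

python3 -m pendant '0 0 10 0 0 0.5;0 0 15 0 0 0;0 0 10 0 0 0;0 0 8 0 0 0;0 0 0 0 0 0;0 0 0 0 0 0;0 0 0 0 0 0;0 0 0 0 0 0;0 0 0 0 0 0;0 0 0 0 0 0'
python3 - <<'E'
from h import *
im,C=shot('wrist','w7'); go(603.3,-59.1,40,-6.3)
cv2.imwrite('pics/w7c.png',cv2.resize(im[60:260,200:440],None,fx=3,fy=3,interpolation=cv2.INTER_CUBIC))
E
```

```text
t: 41.65
tcp_pos: [0.6024, -0.059, 0.041]
tool_rot: [180.0, -0.0, -6.3]
ft_force: [0.8, -0.8, -1.1]
opening: 0.0137
t=41.7 tcp=[602.3 -58.9  40.9] rot=[-180.    -0.    -6.3] turn_z=0.0 shift= [1.  0.1 0.9]
```

View pics/w7c.png

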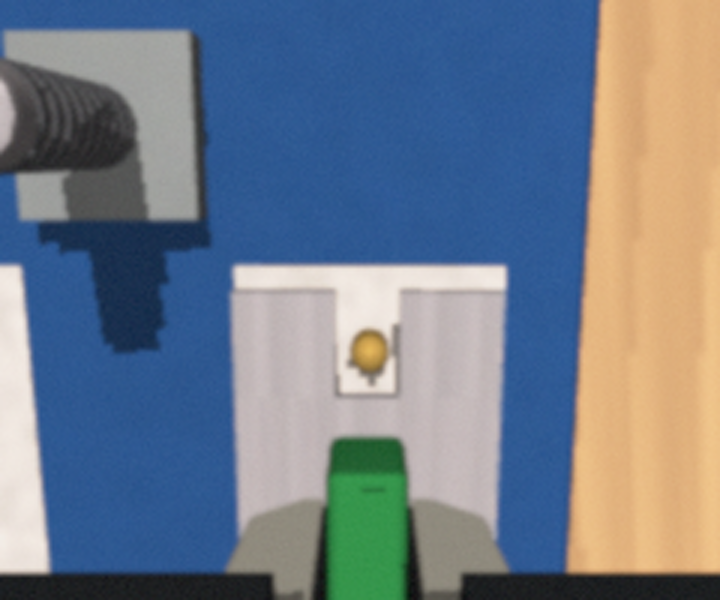

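```bash
python3 - <<'E'
from h import *
print(tool([[200+370/3,60+348/3]],19), tool([[200+367.7/3,60+290/3],[200+367.7/3,60+395/3]],4.5))
E
```

```text
[[  1.65168861 -33.23645264]] [[  1.15991068 -46.84917423]
 [  1.16331811 -27.25213792]]
```

```bash

python3 -m pendant '0.5 0 4 0 0 0;0 0 4 0 0 0;0 0 4 0 0 0;0 0 4 0 0 0;0 0 2 0 0 0;0 0 1.5 0 0 0;0 0 0 0 0 0;0 0 0 0 0 0;0 0 0 0 0 0;0 0 0 0 0 0'
python3 -m pendant '0 0 0 0 0 0;0 0 0 0 0 0;0 0 0 0 0 0;0 0 0 0 0 0;0 0 0 0 0 0;0 0 0 0 0 0;0 0 0 0 0 0;0 0 0 0 0 0;0 0 0 0 0 0;0 0 0 0 0 0' -0.1
python3 -m pendant '0 0 -10 0 0 0;0 0 -20 0 0 0;0 0 -30 0 0 0;0 0 -30 0 0 0;0 0 -30 0 0 0;0 0 -20 0 0 0;0 0 -10 0 0 0;0 0 0 0 0 0;0 0 0 0 0 0;0 0 0 0 0 0'
python3 - <<'E'
from h import *
im,C=shot('top','t6')
for c in blobs(mask(im,'green'))[:4]: print('green',c[:,0].mean(0),rect(C,c,.028))
im,C=shot('wrist','w8')
for c in blobs(mask(im,'green'),60): print('green',c[:,0].mean(0),rect(C,c,.040))
E
```

```text
t: 42.7
tcp_pos: [0.6025, -0.0589, 0.0217]
tool_rot: [-180.0, 0.0, -6.3]
ft_force: [-4.7, 0.0, 5.6]
opening: 0.0135
t: 43.7
tcp_pos: [0.6026, -0.059, 0.0212]
tool_rot: [180.0, -0.0, -6.3]
ft_force: [0.2, -0.0, -0.6]
opening: 0.0416
t: 44.7
tcp_pos: [0.6016, -0.0588, 0.1692]
tool_rot: [-180.0, 0.2, -6.3]
ft_force: [-0.5, -0.0, -0.4]
opening: 0.0415
green [417.875 262.525] [ 416.9 -293.1   50.9   13.7  -31. ]
green [456.02173913 252.5       ] [ 442.8 -389.5   49.    12.     9.1]
green [600.25210084 370.57983193] [ 170.5 -712.   135.9    4.8   84.7]
green [323.1875    192.9609375] [602.8 -65.4  56.2  10.7  83.5]
green [481.10294118 108.04411765] [753.5  -1.8  25.1   9.  -77.4]
```

```bash
python3 - <<'E'
from h import *
im=cv2.imread('pics/w8.png')
cv2.imwrite('pics/w8c.png',cv2.resize(im[80:260,240:400],None,fx=3,fy=3,interpolation=cv2.INTER_CUBIC))
go(0,0,0,0)
E
```

```text
t=44.8 tcp=[601.7 -58.8 169.4] rot=[-180.     0.2   -6.3] turn_z=-6.3 shift= [-601.7  -58.8  169.4]
```

View pics/w8c.png

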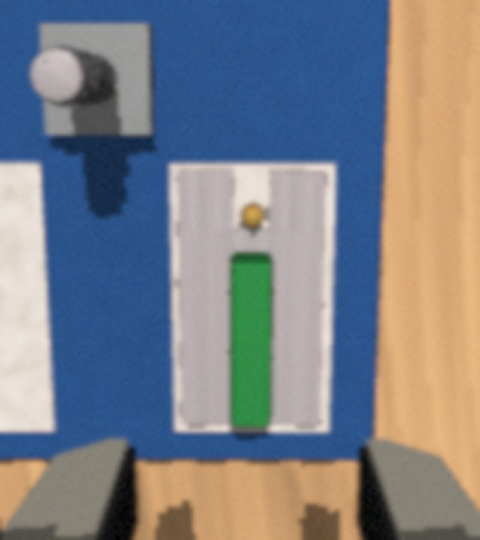

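```bash

python3 -m pendant '0 0 0 0 0 -8.2;0 0 0 0 0 -8.2;0 0 0 0 0 -8.2;0 0 0 0 0 -8.2;0 0 0 0 0 -8.2;0 0 0 0 0 -8.2;0 0 0 0 0 -8.2;0 0 0 0 0 -7.9;0 0 0 0 0 0;0 0 0 0 0 0' 1
python3 -m pendant '-30 -3.8 0 0 0 0;-30 -3.8 0 0 0 0;-30 -3.8 0 0 0 0;-30 -3.8 0 0 0 0;-30 -3.8 0 0 0 0;-30 -3.8 0 0 0 0;-30 -3.8 0 0 0 0;-30 -3.8 0 0 0 0;-30 -3.8 0 0 0 0;-28 -3.8 0 0 0 0'
python3 -m pendant '0 0 0 0 0 0;0 0 0 0 0 0;0 0 10 0 0 0;0 0 10 0 0 0;0 0 10 0 0 0;0 0 0 0 0 0;0 0 0 0 0 0;0 0 0 0 0 0;0 0 0 0 0 0;0 0 0 0 0 0'
python3 - <<'E'
from h import *
im,C=shot('wrist','w9')
for c in blobs(mask(im,'green'),60): print('green',c[:,0].min(0),c[:,0].max(0),rect(C,c,.028))
go(416,-295,8.5,59)
E
```

```text
t: 45.8
tcp_pos: [0.6023, -0.0589, 0.1704]
tool_rot: [-179.9, 0.0, 58.8]
ft_force: [-0.3, -0.3, -0.2]
opening: 0.0933
t: 46.8
tcp_pos: [0.4157, -0.2958, 0.171]
tool_rot: [-180.0, 0.0, 58.8]
ft_force: [0.0, -0.3, 1.0]
opening: 0.0929
t: 47.8
tcp_pos: [0.4169, -0.2952, 0.1416]
tool_rot: [179.9, 0.0, 59.0]
ft_force: [0.5, 0.2, 0.2]
opening: 0.0927
green [314 162] [326 219] [ 416.1 -297.4   54.    11.2  -30.8]
green [238 234] [273 281] [ 442.  -389.3   55.    20.9    7.7]
green [605 224] [639 246] [608.1 -71.5  34.2  19.1  87.6]
t=47.9 tcp=[ 416.9 -295.1  141.5] rot=[180.   0.  59.] turn_z=0.0 shift= [ -0.3  -0.8 133. ]
```

```bash
python3 -m pendant '-2 -2.5 20 0 0 0;0 0 20 0 0 0;0 0 20 0 0 0;0 0 20 0 0 0; 0 0 20 0 0 0; 0 0 15 0 0 0; 0 0 10 0 0 0; 0 0 5 0 0 0; 0 0 3 0 0 0; 0 0 0 0 0 0'
python3 -m pendant '0 0 0 0 0 0;0 0 0 0 0 0;0 0 0 0 0 0;0 0 0 0 0 0;0 0 0 0 0 0;0 0 0 0 0 0;0 0 0 0 0 0;0 0 0 0 0 0;0 0 0 0 0 0;0 0 0 0 0 0' -1
python3 -m pendant '0 0 -5 0 0 0;0 0 -10 0 0 0;0 0 -10 0 0 0;0 0 -20 0 0 0;0 0 -20 0 0 0;0 0 -20 0 0 0;0 0 -20 0 0 0;0 0 -20 0 0 0;0 0 -10 0 0 0;0 0 0 0 0 0'
python3 -m pendant '0 0 0 0 0 8.2;0 0 0 0 0 8.2;0 0 0 0 0 8.2;0 0 0 0 0 8.2;0 0 0 0 0 8.2;0 0 0 0 0 8.2;0 0 0 0 0 8.2;0 0 0 0 0 7.9;0 0 0 0 0 0;0 0 0 0 0 0'
python3 - <<'E'
from h import *
p=bay(-1,-1)-U*2.8-V*.7; print(p)
go(*p,100,-6.3)
im,C=shot('wrist','w10')
h=cv2.cvtColor(im,cv2.COLOR_BGR2HSV)
g=[c for c in blobs(mask(im,'green'),60)]; print([ (c[:,0].min(0),c[:,0].max(0)) for c in g])
E
```

```text
t: 48.85
tcp_pos: [0.4137, -0.2955, 0.0084]
tool_rot: [180.0, 0.0, 59.0]
ft_force: [0.3, 0.1, 0.1]
opening: 0.0931
t: 49.85
tcp_pos: [0.4135, -0.2953, 0.0081]
tool_rot: [-180.0, -0.0, 59.0]
ft_force: [-0.3, 0.0, -0.4]
opening: 0.0174
t: 50.85
tcp_pos: [0.4146, -0.2963, 0.1455]
tool_rot: [179.8, 0.0, 59.0]
ft_force: [0.3, 0.4, -2.2]
opening: 0.0135
t: 51.85
tcp_pos: [0.4131, -0.295, 0.1423]
tool_rot: [-180.0, 0.1, -6.0]
ft_force: [-0.9, 0.6, -0.3]
opening: 0.0141
[505.23838601 -47.88602954]
t=51.9 tcp=[ 413.1 -295.   142.3] rot=[-1.8e+02  1.0e-01 -6.0e+00] turn_z=0.3 shift= [  64.5 -255.7   42.3]
[(array([308, 202], dtype=int32), array([335, 281], dtype=int32))]
```

```bash

python3 -m pendant '6.4 -25.5 0 0 0 0;6.4 -25.5 0 0 0 0;6.4 -25.5 0 0 0 0;6.4 -25.5 0 0 0 0;6.4 -25.5 0 0 0 0;6.4 -25.5 0 0 0 0;6.4 -25.5 0 0 0 0;6.4 -25.5 0 0 0 0;6.4 -25.5 0 0 0 0;6.4 -25.5 0 0 0 0'
python3 -m pendant '0 0 10 0 0 0;0 0 15 0 0 0;0 0 20 0 0 0;0 0 20 0 0 0;0 0 20 0 0 0;0 0 15 0 0 0;0 0 3 0 0 0;0 0 0 0 0 0;0 0 0 0 0 0;0 0 0 0 0 0'
python3 - <<'E'
from h import *
p=bay(-1,-1)-U*2.8-V*.7; 
go(*p,40,-6.3)
im,C=shot('wrist','w11')
cv2.imwrite('pics/w11c.png',cv2.resize(im[60:260,200:440],None,fx=3,fy=3,interpolation=cv2.INTER_CUBIC))
E
```

```text
t: 52.9
tcp_pos: [0.5052, -0.0478, 0.143]
tool_rot: [180.0, 0.0, -6.1]
ft_force: [-0.5, 0.3, -1.3]
opening: 0.0136
t: 53.9
tcp_pos: [0.506, -0.0492, 0.0413]
tool_rot: [180.0, -0.1, -6.3]
ft_force: [-0.6, -0.1, -0.6]
opening: 0.0136
t=53.9 tcp=[506.  -49.2  41.3] rot=[ 1.8e+02 -1.0e-01 -6.3e+00] turn_z=0.0 shift= [-0.9 -1.2  1.3]
```

View pics/w11c.png

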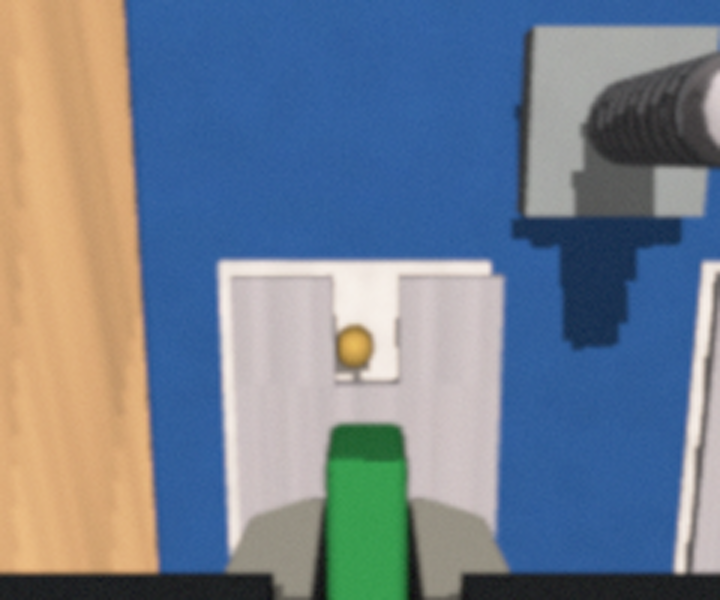

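```bash
python3 - <<'E'
from h import *
print(tool([[200+355/3,60+344/3]],19.3), tool([[200+366.5/3,60+276/3],[200+366.5/3,60+382/3]],4.5))
E
```

```text
[[ -1.34265454 -33.99015742]] [[  0.94198979 -49.37794949]
 [  0.93896177 -29.74132833]]
```

```bash

python3 -m pendant '-2.6 1.9 0 0 0 0;0 0 0 0 0 0;0 0 5 0 0 0;0 0 4 0 0 0;0 0 4 0 0 0;0 0 3 0 0 0;0 0 2 0 0 0;0 0 1.5 0 0 0;0 0 0 0 0 0;0 0 0 0 0 0'
python3 -m pendant '0 0 0 0 0 0;0 0 0 0 0 0;0 0 0 0 0 0;0 0 0 0 0 0;0 0 0 0 0 0;0 0 0 0 0 0;0 0 0 0 0 0;0 0 0 0 0 0;0 0 0 0 0 0;0 0 0 0 0 0' -0.1
python3 -m pendant '0 0 -10 0 0 0;0 0 -20 0 0 0;0 0 -30 0 0 0;0 0 -30 0 0 0;0 0 -30 0 0 0;0 0 -20 0 0 0;0 0 -10 0 0 0;0 0 0 0 0 0;0 0 0 0 0 0;0 0 0 0 0 0'
python3 - <<'E'
from h import *
im,C=shot('top','t7')
for c in blobs(mask(im,'green'))[:5]: print('green',c[:,0].mean(0),rect(C,c,.028))
im,C=shot('wrist','w12')
for c in blobs(mask(im,'green'),60): print('green',c[:,0].mean(0),rect(C,c,.040))
cv2.imwrite('pics/w12c.png',cv2.resize(im[80:280,200:460],None,fx=2.5,fy=2.5,interpolation=cv2.INTER_CUBIC))
go(439,-390,170,98.5)
E
```

```text
t: 54.95
tcp_pos: [0.5019, -0.0504, 0.0212]
tool_rot: [-180.0, 0.0, -6.3]
ft_force: [-5.3, 0.2, 7.4]
opening: 0.0138
t: 55.95
tcp_pos: [0.5022, -0.0505, 0.0207]
tool_rot: [-180.0, -0.0, -6.3]
ft_force: [0.1, 0.5, 0.6]
opening: 0.042
t: 56.95
tcp_pos: [0.5012, -0.0503, 0.169]
tool_rot: [-180.0, 0.2, -6.3]
ft_force: [-0.1, 0.2, 0.0]
opening: 0.0417
green [456.08695652 252.5       ] [ 442.9 -389.7   49.    11.3    9.1]
green [600.25210084 370.58823529] [ 170.4 -712.   135.9    4.9   84.6]
green [424.56934307 189.31386861] [600.2 -65.   55.6  16.3  86.9]
green [323.  190.5] [502.3 -54.3  54.9   9.9  83.8]
green [580.15942029 105.82608696] [742.7  -0.9  25.4   9.2 -78.5]
t=57.0 tcp=[501.3 -50.3 169.2] rot=[-1.8e+02  1.0e-01 -6.3e+00] turn_z=-104.8 shift= [-326.7 -111.8   -0.8]
```

View pics/w12c.png

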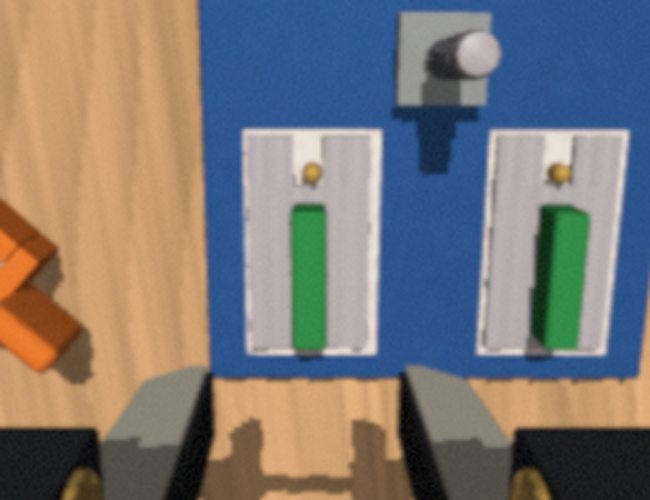

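```bash

python3 -m pendant '0 0 0 0 0 -8.5;0 0 0 0 0 -8.5;0 0 0 0 0 -8.5;0 0 0 0 0 -8.5;0 0 0 0 0 -8.5;0 0 0 0 0 -8.5;0 0 0 0 0 -8.5;0 0 0 0 0 -8.5;0 0 0 0 0 -8.5;0 0 0 0 0 -8.5' 1
python3 -m pendant '0 0 0 0 0 -8.5;0 0 0 0 0 -8.5;0 0 0 0 0 -2.7;-27 -9 0 0 0 0;-27 -9 0 0 0 0;-27 -9 0 0 0 0;-27 -9 0 0 0 0;-27 -9 0 0 0 0;-27 -9 0 0 0 0;-27 -9 0 0 0 0'
python3 -m pendant '-27 -10 0 0 0 0;-27 -10 0 0 0 0;-27 -10 0 0 0 0;-27 -10 5 0 0 0;-29 -9 10 0 0 0;0 0 10 0 0 0;0 0 5 0 0 0;0 0 0 0 0 0;0 0 0 0 0 0;0 0 0 0 0 0'
python3 - <<'E'
from h import *
im,C=shot('wrist','w13')
for c in blobs(mask(im,'green'),60): print('green',c[:,0].min(0),c[:,0].max(0),rect(C,c,.028))
go(439,-390,8.5,98.3)
E
```

```text
t: 58.05
tcp_pos: [0.5017, -0.0503, 0.1697]
tool_rot: [-179.9, -0.0, 79.1]
ft_force: [0.4, 0.6, 0.4]
opening: 0.0931
t: 59.05
tcp_pos: [0.4668, -0.2475, 0.1697]
tool_rot: [-179.9, -0.1, 98.4]
ft_force: [0.8, 0.0, 0.1]
opening: 0.0929
t: 60.05
tcp_pos: [0.4398, -0.3888, 0.1413]
tool_rot: [180.0, 0.0, 98.5]
ft_force: [-0.9, -0.2, 0.0]
opening: 0.0932
green [310 163] [322 221] [ 442.1 -395.2   54.9   11.2    8.5]
t=60.1 tcp=[ 439.8 -388.9  141.4] rot=[1.80e+02 1.00e-01 9.85e+01] turn_z=0.2 shift= [ -0.9  -0.9 132.9]
```

```bash
python3 -m pendant '-5.2 -1.5 10 0 0 0;0 0 20 0 0 0;0 0 20 0 0 0;0 0 20 0 0 0; 0 0 20 0 0 0; 0 0 20 0 0 0; 0 0 13 0 0 0; 0 0 7 0 0 0; 0 0 3 0 0 0; 0 0 0 0 0 0'
python3 -m pendant '0 0 0 0 0 0;0 0 0 0 0 0;0 0 0 0 0 0;0 0 0 0 0 0;0 0 0 0 0 0;0 0 0 0 0 0;0 0 0 0 0 0;0 0 0 0 0 0;0 0 0 0 0 0;0 0 0 0 0 0' -1
python3 -m pendant '0 0 -5 0 0 0;0 0 -10 0 0 0;0 0 -10 0 0 0;0 0 -20 0 0 0;0 0 -20 0 0 0;0 0 -20 0 0 0;0 0 -20 0 0 0;0 0 -20 0 0 0;0 0 -10 0 0 0;0 0 0 0 0 0'
python3 -m pendant '0 0 0 0 0 8.5;0 0 0 0 0 8.5;0 0 0 0 0 8.5;0 0 0 0 0 8.5;0 0 0 0 0 8.5;0 0 0 0 0 8.5;0 0 0 0 0 8.5;0 0 0 0 0 8.5;0 0 0 0 0 8.5;0 0 0 0 0 8.5'
python3 -m pendant '0 0 0 0 0 8.5;0 0 0 0 0 8.5;0 0 0 0 0 2.7;0 0 0 0 0 0;0 0 0 0 0 0;0 0 0 0 0 0;0 0 0 0 0 0;0 0 0 0 0 0;0 0 0 0 0 0;0 0 0 0 0 0'
python3 - <<'E'
from h import *
p=bay(1,1)-U*3.5-V*1; print(p)
go(*p,140,-6.3)
im,C=shot('wrist','w14')
print([ (c[:,0].min(0),c[:,0].max(0)) for c in blobs(mask(im,'green'),60)])
im,C=shot('top','t8')
for c in blobs(mask(im,'green'))[:5]: print('green',c[:,0].mean(0),rect(C,c,.028))
E
```

```text
t: 61.1
tcp_pos: [0.4386, -0.3949, 0.0078]
tool_rot: [180.0, 0.0, 98.4]
ft_force: [0.2, 0.7, -0.2]
opening: 0.0927
t: 62.1
tcp_pos: [0.4384, -0.3947, 0.0076]
tool_rot: [-180.0, -0.0, 98.4]
ft_force: [-0.7, -0.3, -0.1]
opening: 0.0181
t: 63.1
tcp_pos: [0.4395, -0.3958, 0.1453]
tool_rot: [179.9, 0.2, 98.4]
ft_force: [-0.0, 0.5, -1.9]
opening: 0.0139
t: 64.1
tcp_pos: [0.4379, -0.3941, 0.1411]
tool_rot: [-179.9, 0.1, 13.1]
ft_force: [0.2, -0.5, -0.6]
opening: 0.0142
t: 65.1
tcp_pos: [0.4385, -0.3948, 0.1427]
tool_rot: [180.0, -0.0, -6.3]
ft_force: [0.3, -0.5, -1.8]
opening: 0.0138
[618.38055421  86.61062385]
t=65.1 tcp=[ 438.5 -394.8  142.7] rot=[180.   -0.   -6.3] turn_z=0.0 shift= [ 126.  -498.2    2.7]
[(array([308, 204], dtype=int32), array([335, 281], dtype=int32))]
green [325.80487805 188.92682927] [601.4 -65.6  49.5  10.1  83.7]
green [321.5 228. ] [501.  -53.6  48.6   8.7  84.1]
green [472.65517241 250.37931034] [ 448.1 -432.1   30.5   12.4  -89.4]
green [612.         371.95833333] [ 168.1 -738.5   82.6    4.7   84.9]
```

```bash

python3 -m pendant '6.3 -25 0 0 0 0;6.3 -25 0 0 0 0;6.3 -25 0 0 0 0;6.3 -25 0 0 0 0;6.3 -25 0 0 0 0;6.3 -25 0 0 0 0;6.3 -25 0 0 0 0;6.3 -25 0 0 0 0;6.3 -25 0 0 0 0;6.3 -25 0 0 0 0'
python3 -m pendant '6.3 -25 0 0 0 0;6.3 -25 0 0 0 0;6.3 -25 0 0 0 0;6.3 -25 0 0 0 0;6.3 -25 0 0 0 0;6.3 -25 0 0 0 0;6.3 -25 0 0 0 0;6.3 -25 0 0 0 0;6.3 -25 0 0 0 0;6.3 -24 0 0 0 0'
python3 -m pendant '0 0 0 0 0 0;0 0 10 0 0 0;0 0 20 0 0 0;0 0 20 0 0 0;0 0 20 0 0 0;0 0 20 0 0 0;0 0 10 0 0 0;0 0 2 0 0 0;0 0 0 0 0 0;0 0 0 0 0 0'
python3 - <<'E'
from h import *
p=bay(1,1)-U*3.5-V*1; 
go(*p,40,-6.3)
im,C=shot('wrist','w15')
cv2.imwrite('pics/w15c.png',cv2.resize(im[60:260,200:440],None,fx=3,fy=3,interpolation=cv2.INTER_CUBIC))
E
```

```text
t: 66.2
tcp_pos: [0.5287, -0.1521, 0.1428]
tool_rot: [180.0, -0.0, -6.3]
ft_force: [1.5, 0.1, -1.6]
opening: 0.0137
t: 67.2
tcp_pos: [0.6185, 0.0886, 0.1426]
tool_rot: [-180.0, -0.0, -6.3]
ft_force: [0.1, -0.4, -1.7]
opening: 0.0141
t: 68.2
tcp_pos: [0.6191, 0.0873, 0.0419]
tool_rot: [-180.0, -0.1, -6.3]
ft_force: [-0.5, -0.2, 0.1]
opening: 0.0137
t=68.2 tcp=[619.1  87.3  41.9] rot=[-1.8e+02 -1.0e-01 -6.3e+00] turn_z=0.0 shift= [-0.6  0.8  1.9]
```

View pics/w15c.png

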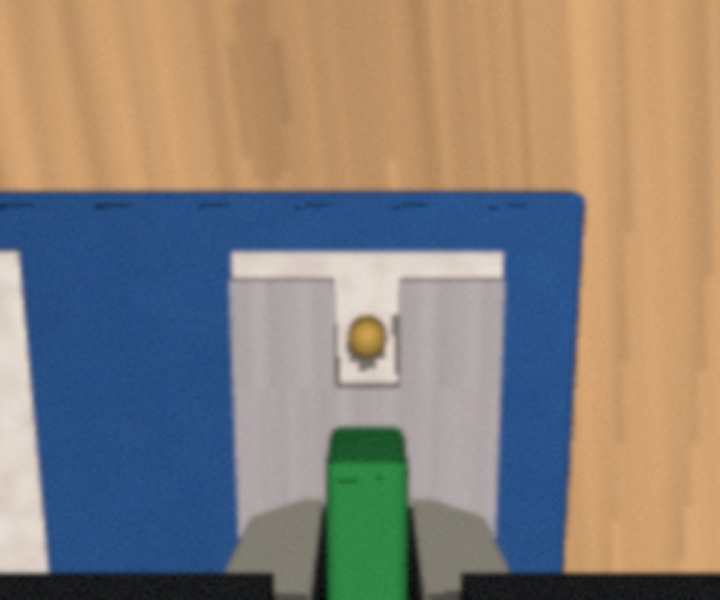

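```bash

python3 -m pendant '0 0 5 0 0 0;0 0 5 0 0 0;0 0 4 0 0 0;0 0 3 0 0 0;0 0 2.5 0 0 0;0 0 1.5 0 0 0;0 0 0 0 0 0;0 0 0 0 0 0;0 0 0 0 0 0;0 0 0 0 0 0'
python3 -m pendant '0 0 0 0 0 0;0 0 0 0 0 0;0 0 0 0 0 0;0 0 0 0 0 0;0 0 0 0 0 0;0 0 0 0 0 0;0 0 0 0 0 0;0 0 0 0 0 0;0 0 0 0 0 0;0 0 0 0 0 0' -0.1
python3 -m pendant '0 0 -10 0 0 0;0 0 -20 0 0 0;0 0 -30 0 0 0;0 0 -30 0 0 0;0 0 -30 0 0 0;0 0 -30 0 0 0;0 0 -30 0 0 0;0 0 -20 0 0 0;0 0 0 0 0 0;0 0 0 0 0 0'
python3 -m pendant '0 40 0 0 0 0;0 40 0 0 0 0;0 40 0 0 0 0;0 20 0 0 0 0;0 0 0 0 0 0;0 0 0 0 0 0;0 0 0 0 0 0;0 0 0 0 0 0;0 0 0 0 0 0;0 0 0 0 0 0'
python3 - <<'E'
from h import *
im,C=shot('wrist','w16')
for c in blobs(mask(im,'green'),60): print('green',c[:,0].mean(0),rect(C,c,.040))
t,_=shot('top','t9'); 
cv2.imwrite('pics/fin.png',np.hstack([im[:260,100:560],cv2.resize(t[120:310,120:360],(328,260))]))
E
```

```text
t: 69.25
tcp_pos: [0.6179, 0.0875, 0.0206]
tool_rot: [180.0, 0.0, -6.3]
ft_force: [-7.2, -0.5, 10.4]
opening: 0.0134
t: 70.25
tcp_pos: [0.6182, 0.0875, 0.0197]
tool_rot: [-180.0, -0.0, -6.3]
ft_force: [0.3, 0.7, 0.1]
opening: 0.0419
t: 71.25
tcp_pos: [0.6183, 0.0875, 0.2198]
tool_rot: [-180.0, -0.1, -6.3]
ft_force: [-0.9, -1.2, -0.6]
opening: 0.0417
t: 72.25
tcp_pos: [0.603, -0.0509, 0.2196]
tool_rot: [-180.0, -0.0, -6.2]
ft_force: [0.0, -1.4, -0.6]
opening: 0.0419
green [321.82442748  48.29770992] [618.3  79.6  54.4  10.3  83.5]
green [235.62068966 188.17241379] [505.4 -54.5  54.8  15.3  83.7]
green [322.20183486 188.71559633] [602.9 -65.1  54.8  10.1  83.6]
green [458.30357143 115.94642857] [755.8  -1.1  25.2   8.4 -77.3]
```

View pics/fin.png

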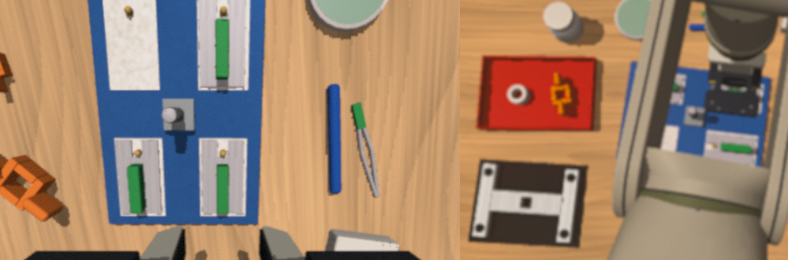

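```bash
python3 -c "
from h import *
print(manip.job_done()); print(manip.get_obs()['t'])"
```

```text
the job is handed in; nothing more can be done
None
the job is handed in; nothing more can be done
```

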